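# Press a pack of cover plates with separator sheets under a toggle clamp

## Robot

A 7-joint arm with a two-finger parallel gripper is mounted at the origin on the work surface. World frame = base frame: x ahead of the robot, y to its left, z up, the work surface at z = 0. Lengths are in m, angles in rad, forces in N, time in s.
With the tool pointing down it reaches from about 0.425 to 1.025 m from the base axis. Payload 9.4 kg.
Tool frame: the origin (TCP) lies midway between the tips of the shut fingers; the grasp point (between the pads) lies grip_depth behind it (grip_depth is the distance from the TCP to the grasp point, in m); z points along the fingers, y is the direction in which the jaws open and shut (so a half turn about z gives the same grasp; the last joint's range is limited). The gripper opens to 93 mm and grips with 3 to 60 N. Pads are 15 mm wide; open, the fingers measure 128 mm over their backs; the gripper's body (75 mm by 188 mm) begins 65 mm behind the grasp point.
Start: joints at [-1.29, 0.599, -0.003, 1.599, 0.002, 0.943, -0.08], TCP at [0.254, 0.679, 0.219] pointing down, gripper open.
Joint ranges: [-2.57, 2.57], [-0.35, 1.97], [-1.29, 1.29], [0.11, 2.56], [-1.05, 4.19], [0.11, 1.86], [-2.63, 2.63]. Speed limits (rad/s): [2.22, 2.22, 3.01, 3.01, 3.14, 3.14, 3.14].

## Interface

Orientations are given as a unit quaternion [x, y, z, w].
In Python, from cell import get_obs, snapshot, sign_off, grip_depth gives the robot as it stands. The module is installed in compiled form; this text tells all that it offers.
- The arm moves only by the shell command python3 -m creep 'ROWS' [FORCE]. ROWS is JSON, a list of rows, each a list of 7 numbers: the shift along the world's x, y, z in cm, then the turn, a rotation vector about the world's x, y, z in rad, then the finger opening in cm, from 0 to 9.3. In form: [[x, y, z, wx, wy, wz, grip], ...]. A call has 1 to 12 rows; each row shifts and turns the pose as measured when the row begins; what a row does not reach is not made up. A row lasts 1/10 s, in which the tool goes at most 50 mm and 8.59 degrees, less where a joint would pass 70% of its speed; a pose out of reach is approached as far as the arm can. A call with a gripper value outside its range is refused whole. The fingers move at their own pace and stop on an object; FORCE is the grip in N (left out, the last holds). Time passes only in rows, so rows that do not move let the fingers close. It gives the time, the measured TCP pose, the force and the opening at its end, in the units of the state.
- get_obs(): the state, without advancing time (a new reading comes with each control period).
- snapshot(name): name is "scene" or "top"; returns a dict with "image" (480x640x3 uint8, red, green, blue), "K" (3x3 intrinsics, pixels), "k1" (the pictures are not rectified: a ray, as slopes to the right and down, at radius r is drawn at 1 + k1 r^2 times it, then the intrinsics apply), "R" (3x3) and "t" (3): a world point X has camera coordinates R X + t. Camera axes: x right, y down, z forward; pixel columns grow to the right and rows downward; lengths in m; the calibration is good to about 2 mm. A picture is of the moment at which its call begins. There is no depth.
- sign_off(): hands the job in, once; it reports no verdict.
The state is a dict: "t": time; "joint_pos": joint angles; "qvel": joint speeds; "effort": joint torques, N m; "ee_pos": TCP position; "orientation": TCP orientation; "force": force on the tool from outside, world axes, zero at the start; "torque": the same for the moment, N m; "width": finger opening in m.
Only numpy, scipy, OpenCV 4.12 (cv2) and the standard library are available. Lean on these libraries where they do the work, as an engineer would, in place of code of your own. Each camera call takes 0.05 s, during which the arm holds its last target.

## Task

Stack all the aluminium cover plates squarely in the pressing nest between its brass posts, with exactly one yellow separator sheet between each two plates. Then swing the toggle clamp over centre by its red cross bar so that its foot presses on the bare top plate, leave it shut for at least three seconds, swing it back fully open, and lay one more yellow sheet on top of the pack as a cover. Leave any spare sheet in its blue holder, and leave the tape roll, spray can and wrench alone.

Things in the scene. Friction and masses are not known exactly. Their poses are not given: they have to be found in the camera images.
- nest_bed (a point): Centre of the nest's flat bed (dark steel base 270 x 100 mm, 8 mm high). x points from clamp to nest, z up. A plate or sheet lies with its 90 mm length along x between eight round-topped brass posts, 10 mm thick, 80 mm above the bed, with 3 mm play each side: at x +-36, y +-38 mm (long sides, their middles free for fingers) and x +-53, y +-20 mm (ends).
- clamp_hinge (a point): Hinge axis of the toggle clamp, 125 mm from the bed centre along the nest's -x and 77 mm above the bed. The axis lies along the nest's y. Red upright cheeks to 99 mm above the bench carry it.
- clamp (a joint): Toggle clamp angle. 0, at the stop: fully open, hold-down arm upright, handle lying level, back from the nest. It grows as the clamp is swung shut; at 1.57 the arm is level over the nest and the handle upright. Over centre at about 0.75: a spring (6 N at the cross bar) snaps it on to whichever side it is on. Shut on 3 plates it reads about 1.64, on 4 plates 1.50, on an empty nest 1.82.
- clamp_bar (a point): Middle of the clamp's red cross bar: round, 14 mm thick, 98 mm long, parallel to the hinge axis, on the end of a stem (16 mm wide, joining its middle) 130 mm from the hinge; 40 mm of bar are free on either side of the stem. From the hinge, at joint angle q, it is 130 cos q mm towards the nest's -x and 130 sin q mm up.
- clamp_pad (a point): Underside of the black rubber foot at the end of the hold-down arm, 125 mm from the hinge, 22 mm below the arm's middle line; when shut it presses on the middle of the stack's top.
- sheet_tray: Blue fixed holder for the separator sheets: base 116 x 64 x 6 mm, an upright stop 34 mm high at each end of its length (x), long sides open. Origin: centre of its underside, on the bench.
- tape: Bystander: green tape roll, 90 mm across, 24 mm high, on the bench. Origin at centre of underside.
- spray_can: Bystander: blue spray can, 56 mm across, 150 mm high. Origin at centre of underside.
- wrench: Bystander: steel wrench lying on the bench beyond the clamp.
- plate1: Aluminium cover plate with four black bolt holes, 90 (x) x 60 (y) x 10 mm, 0.14 to 0.28 kg, lying flat on the bench at the start; there are three or four (absent ones read None). Origin: centre of its underside.
- plate2: Aluminium cover plate with four black bolt holes, 90 (x) x 60 (y) x 10 mm, 0.14 to 0.28 kg, lying flat on the bench at the start; there are three or four (absent ones read None). Origin: centre of its underside.
- plate3: Aluminium cover plate with four black bolt holes, 90 (x) x 60 (y) x 10 mm, 0.14 to 0.28 kg, lying flat on the bench at the start; there are three or four (absent ones read None). Origin: centre of its underside.
- plate4: Aluminium cover plate with four black bolt holes, 90 (x) x 60 (y) x 10 mm, 0.14 to 0.28 kg, lying flat on the bench at the start; there are three or four (absent ones read None). Origin: centre of its underside.
- sheet1: Yellow plastic separator sheet, 90 (x) x 60 (y) x 8 mm, 0.05 kg; the four lie in a pile in the blue holder at the start, sheet1 lowest. Origin: centre of its underside.
- sheet2: Yellow plastic separator sheet, 90 (x) x 60 (y) x 8 mm, 0.05 kg; the four lie in a pile in the blue holder at the start, sheet1 lowest. Origin: centre of its underside.
- sheet3: Yellow plastic separator sheet, 90 (x) x 60 (y) x 8 mm, 0.05 kg; the four lie in a pile in the blue holder at the start, sheet1 lowest. Origin: centre of its underside.
- sheet4: Yellow plastic separator sheet, 90 (x) x 60 (y) x 8 mm, 0.05 kg; the four lie in a pile in the blue holder at the start, sheet1 lowest. Origin: centre of its underside.
Not all that is in view belongs to the job. Leave any brown or pink look-alike of the sheet4 alone.

How it is judged:
On the way, in this order (a step that is already met when the one before it is completed fails the run):
1. all plates lie in the nest with one sheet between each two, the clamp still open (horizontal distance between each of plate1, plate2, plate3, plate4 and nest_bed below 0.007 m and angle between each of plate1, plate2, plate3, plate4's own z axis and vertical below 0.06 rad and angle between the x axis of each of plate1, plate2, plate3, plate4 and the x axis of nest_bed, either way round below 0.12 rad and (z of plate1 in the frame of nest_bed between -0.0028 and 0.0028 m or z of plate1 in the frame of nest_bed between 0.0152 and 0.0208 m or z of plate1 in the frame of nest_bed between 0.0332 and 0.0388 m or z of plate1 in the frame of nest_bed between 0.0512 and 0.0568 m) and (z of plate2 in the frame of nest_bed between -0.0028 and 0.0028 m or z of plate2 in the frame of nest_bed between 0.0152 and 0.0208 m or z of plate2 in the frame of nest_bed between 0.0332 and 0.0388 m or z of plate2 in the frame of nest_bed between 0.0512 and 0.0568 m) and (z of plate3 in the frame of nest_bed between -0.0028 and 0.0028 m or z of plate3 in the frame of nest_bed between 0.0152 and 0.0208 m or z of plate3 in the frame of nest_bed between 0.0332 and 0.0388 m or z of plate3 in the frame of nest_bed between 0.0512 and 0.0568 m) and (z of plate4 in the frame of nest_bed between -0.0028 and 0.0028 m or z of plate4 in the frame of nest_bed between 0.0152 and 0.0208 m or z of plate4 in the frame of nest_bed between 0.0332 and 0.0388 m or z of plate4 in the frame of nest_bed between 0.0512 and 0.0568 m) and value of joint clamp below 0.2 rad), for 0.2 s.
2. the clamp is over centre and its foot presses on a plate for 2 s (value of joint clamp above 1.3 rad and (contact force between clamp and plate1 above 1.5 N or contact force between clamp and plate2 above 1.5 N or contact force between clamp and plate3 above 1.5 N or contact force between clamp and plate4 above 1.5 N) and horizontal distance between each of plate1, plate2, plate3, plate4 and nest_bed below 0.007 m and angle between each of plate1, plate2, plate3, plate4's own z axis and vertical below 0.06 rad and angle between the x axis of each of plate1, plate2, plate3, plate4 and the x axis of nest_bed, either way round below 0.12 rad and (z of plate1 in the frame of nest_bed between -0.0028 and 0.0028 m or z of plate1 in the frame of nest_bed between 0.0152 and 0.0208 m or z of plate1 in the frame of nest_bed between 0.0332 and 0.0388 m or z of plate1 in the frame of nest_bed between 0.0512 and 0.0568 m) and (z of plate2 in the frame of nest_bed between -0.0028 and 0.0028 m or z of plate2 in the frame of nest_bed between 0.0152 and 0.0208 m or z of plate2 in the frame of nest_bed between 0.0332 and 0.0388 m or z of plate2 in the frame of nest_bed between 0.0512 and 0.0568 m) and (z of plate3 in the frame of nest_bed between -0.0028 and 0.0028 m or z of plate3 in the frame of nest_bed between 0.0152 and 0.0208 m or z of plate3 in the frame of nest_bed between 0.0332 and 0.0388 m or z of plate3 in the frame of nest_bed between 0.0512 and 0.0568 m) and (z of plate4 in the frame of nest_bed between -0.0028 and 0.0028 m or z of plate4 in the frame of nest_bed between 0.0152 and 0.0208 m or z of plate4 in the frame of nest_bed between 0.0332 and 0.0388 m or z of plate4 in the frame of nest_bed between 0.0512 and 0.0568 m)), for 2 s.
3. the clamp is swung back open (value of joint clamp below 0.2 rad), for 0.2 s.
At the end, for the whole second after the job is handed in: Every plate lies in the nest within 7 mm of the bed's centre, flat and square (0.12 rad), one sheet (8 mm) between each two plates (heights to 3 mm); one sheet lies squarely on the top plate; other sheets are in the blue holder (within 12 mm); the clamp stands open (under 0.2 rad); all at rest (all of step 1 and linear speed of each of plate1, plate2, plate3, plate4, sheet1, sheet2, sheet3, sheet4 below 0.02 m/s and ((horizontal distance between sheet1 and nest_bed below 0.007 m and angle between sheet1's own z axis and vertical below 0.06 rad and angle between the x axis of sheet1 and the x axis of nest_bed, either way round below 0.12 rad and (z of sheet1 in the frame of nest_bed between 0.0072 and 0.0128 m or z of sheet1 in the frame of nest_bed between 0.0252 and 0.0308 m or z of sheet1 in the frame of nest_bed between 0.0432 and 0.0488 m or z of sheet1 in the frame of nest_bed between 0.0612 and 0.0668 m) and z of sheet1 in the frame of plate1 above 0.007 m and z of sheet1 in the frame of plate2 above 0.007 m and z of sheet1 in the frame of plate3 above 0.007 m and z of sheet1 in the frame of plate4 above 0.007 m) or (horizontal distance between sheet2 and nest_bed below 0.007 m and angle between sheet2's own z axis and vertical below 0.06 rad and angle between the x axis of sheet2 and the x axis of nest_bed, either way round below 0.12 rad and (z of sheet2 in the frame of nest_bed between 0.0072 and 0.0128 m or z of sheet2 in the frame of nest_bed between 0.0252 and 0.0308 m or z of sheet2 in the frame of nest_bed between 0.0432 and 0.0488 m or z of sheet2 in the frame of nest_bed between 0.0612 and 0.0668 m) and z of sheet2 in the frame of plate1 above 0.007 m and z of sheet2 in the frame of plate2 above 0.007 m and z of sheet2 in the frame of plate3 above 0.007 m and z of sheet2 in the frame of plate4 above 0.007 m) or (horizontal distance between sheet3 and nest_bed below 0.007 m and angle between sheet3's own z axis and vertical below 0.06 rad and angle between the x axis of sheet3 and the x axis of nest_bed, either way round below 0.12 rad and (z of sheet3 in the frame of nest_bed between 0.0072 and 0.0128 m or z of sheet3 in the frame of nest_bed between 0.0252 and 0.0308 m or z of sheet3 in the frame of nest_bed between 0.0432 and 0.0488 m or z of sheet3 in the frame of nest_bed between 0.0612 and 0.0668 m) and z of sheet3 in the frame of plate1 above 0.007 m and z of sheet3 in the frame of plate2 above 0.007 m and z of sheet3 in the frame of plate3 above 0.007 m and z of sheet3 in the frame of plate4 above 0.007 m) or (horizontal distance between sheet4 and nest_bed below 0.007 m and angle between sheet4's own z axis and vertical below 0.06 rad and angle between the x axis of sheet4 and the x axis of nest_bed, either way round below 0.12 rad and (z of sheet4 in the frame of nest_bed between 0.0072 and 0.0128 m or z of sheet4 in the frame of nest_bed between 0.0252 and 0.0308 m or z of sheet4 in the frame of nest_bed between 0.0432 and 0.0488 m or z of sheet4 in the frame of nest_bed between 0.0612 and 0.0668 m) and z of sheet4 in the frame of plate1 above 0.007 m and z of sheet4 in the frame of plate2 above 0.007 m and z of sheet4 in the frame of plate3 above 0.007 m and z of sheet4 in the frame of plate4 above 0.007 m)) and ((horizontal distance between sheet1 and nest_bed below 0.007 m and angle between sheet1's own z axis and vertical below 0.06 rad and angle between the x axis of sheet1 and the x axis of nest_bed, either way round below 0.12 rad and (z of sheet1 in the frame of nest_bed between 0.0072 and 0.0128 m or z of sheet1 in the frame of nest_bed between 0.0252 and 0.0308 m or z of sheet1 in the frame of nest_bed between 0.0432 and 0.0488 m or z of sheet1 in the frame of nest_bed between 0.0612 and 0.0668 m)) or (horizontal distance between sheet1 and sheet_tray below 0.012 m and z of sheet1 in the frame of sheet_tray between 0.004 and 0.036 m)) and ((horizontal distance between sheet2 and nest_bed below 0.007 m and angle between sheet2's own z axis and vertical below 0.06 rad and angle between the x axis of sheet2 and the x axis of nest_bed, either way round below 0.12 rad and (z of sheet2 in the frame of nest_bed between 0.0072 and 0.0128 m or z of sheet2 in the frame of nest_bed between 0.0252 and 0.0308 m or z of sheet2 in the frame of nest_bed between 0.0432 and 0.0488 m or z of sheet2 in the frame of nest_bed between 0.0612 and 0.0668 m)) or (horizontal distance between sheet2 and sheet_tray below 0.012 m and z of sheet2 in the frame of sheet_tray between 0.004 and 0.036 m)) and ((horizontal distance between sheet3 and nest_bed below 0.007 m and angle between sheet3's own z axis and vertical below 0.06 rad and angle between the x axis of sheet3 and the x axis of nest_bed, either way round below 0.12 rad and (z of sheet3 in the frame of nest_bed between 0.0072 and 0.0128 m or z of sheet3 in the frame of nest_bed between 0.0252 and 0.0308 m or z of sheet3 in the frame of nest_bed between 0.0432 and 0.0488 m or z of sheet3 in the frame of nest_bed between 0.0612 and 0.0668 m)) or (horizontal distance between sheet3 and sheet_tray below 0.012 m and z of sheet3 in the frame of sheet_tray between 0.004 and 0.036 m)) and ((horizontal distance between sheet4 and nest_bed below 0.007 m and angle between sheet4's own z axis and vertical below 0.06 rad and angle between the x axis of sheet4 and the x axis of nest_bed, either way round below 0.12 rad and (z of sheet4 in the frame of nest_bed between 0.0072 and 0.0128 m or z of sheet4 in the frame of nest_bed between 0.0252 and 0.0308 m or z of sheet4 in the frame of nest_bed between 0.0432 and 0.0488 m or z of sheet4 in the frame of nest_bed between 0.0612 and 0.0668 m)) or (horizontal distance between sheet4 and sheet_tray below 0.012 m and z of sheet4 in the frame of sheet_tray between 0.004 and 0.036 m))); the robot touches nothing.
It fails at once if the tape is displaced by more than 30 mm (distance of tape from where it was at the start of the episode above 0.03 m).
It fails at once if the spray can is displaced by more than 30 mm (distance of spray_can from where it was at the start of the episode above 0.03 m).
It fails at once if the wrench is displaced by more than 30 mm (distance of wrench from where it was at the start of the episode above 0.03 m).
Of plate1, plate2, plate3, plate4 only 3 to 4 are there at a start; the rules pass over those that are not, and their reading is None.
At some moment in a run one of plate1, plate2, plate3, plate4 may be knocked a few centimetres aside while the robot is not near it.
It also fails if it takes over 210 s, if anything falls off the work surface, if the arm or the gripper's body presses on something with over 40 N, if the wrist force passes 120 N, or if a joint passes its speed limit or range.

## Working session

There is one attempt and no reset: what is moved stays moved. The work goes in short steps, Python scripts to look and compute and a shell command to move; the robot and the scene stay as the last step left them, time stands still between calls to the robot, and variables do not carry over. Pictures are saved under pics/ and viewed, and the job is handed in when it is done.

```bash
mkdir -p pics
python3 - <<'E'
from cell import get_obs, snapshot, grip_depth
import cv2
o=get_obs()
for k,v in o.items(): print(k,v)
print(grip_depth)
for n in ("scene","top"):
    s=snapshot(n); cv2.imwrite(f"pics/{n}0.png",s["image"][:,:,::-1]); print(n,s["K"],s["k1"],s["R"],s["t"])
E
```

```text
t 0.0
joint_pos [-1.28972037  0.60010649 -0.00257296  1.60014235  0.00178345  0.94290484
 -0.07981427]
qvel [ 0.00032705 -0.00048271  0.00164999 -0.00039576  0.00217495 -0.00115355
  0.00187314]
effort [-7.46067089e-04 -7.65063930e+01  1.49528179e+00 -2.52338541e+01
 -5.27642341e-02  1.72315270e-02  1.62078641e-04]
ee_pos [0.25370979 0.67862389 0.21776855]
orientation [ 1.77906293e-01  9.84047125e-01 -7.74974728e-04 -8.27228333e-05]
force [-0.24845374  0.40414702 -0.60034142]
torque [ 0.03021924 -0.03513704 -0.01607072]
width 0.09340425045274163
0.0188
scene [[448.38106359   0.         321.83453798]
 [  0.         448.38106359 241.7114017 ]
 [  0.           0.           1.        ]] -0.10090670153118063 [[ 0.74192748  0.67045594  0.00569662]
 [ 0.55270107 -0.60676584 -0.57127642]
 [-0.37955916  0.4269942  -0.82073796]] [-0.43436665 -0.21424507  1.15586968]
top [[518.18923709   0.         321.96510395]
 [  0.         518.18923709 230.17478173]
 [  0.           0.           1.        ]] -0.04582516165691138 [[ 0.02539206 -0.99967145  0.00349847]
 [-0.99516061 -0.02560947 -0.09486573]
 [ 0.09492416 -0.0010727  -0.99548393]] [0.00314131 0.57084482 1.23446064]
```

View pics/scene0.png

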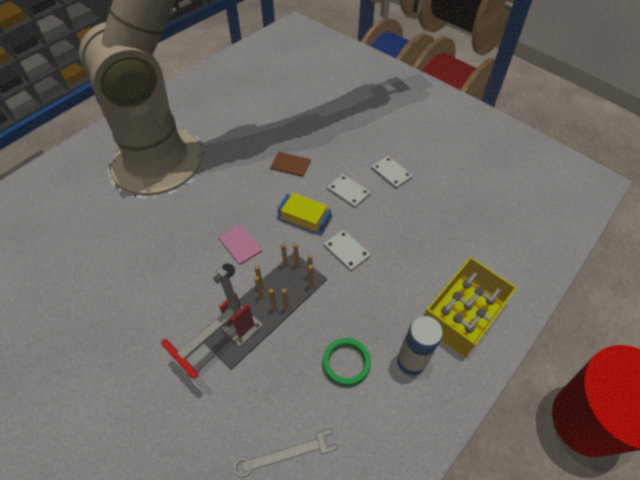

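View pics/top0.png

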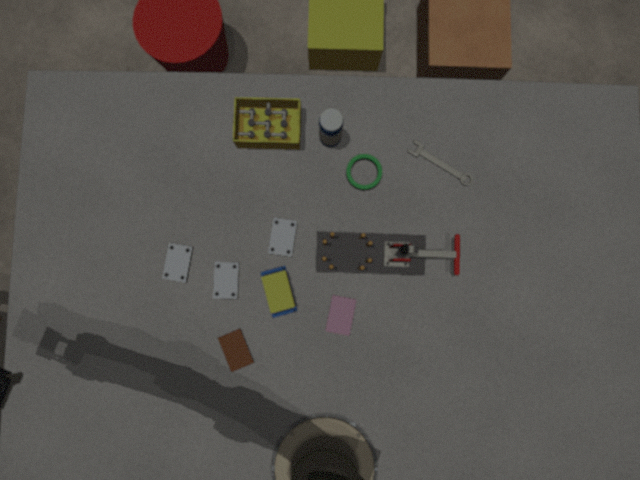

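```bash
cat > h.py <<'E'
import numpy as np, cv2
from cell import get_obs, snapshot, grip_depth
from scipy.spatial.transform import Rotation as Ro
def rays(s,uv):
    p=cv2.undistortPoints(np.array(uv,float).reshape(-1,1,2),s["K"],np.array([s["k1"],0,0,0.]),None,None,None).reshape(-1,2)
    d=np.c_[p,np.ones(len(p))]@s["R"]
    return -s["R"].T@s["t"], d
def onz(s,uv,z):
    c,d=rays(s,uv); return c+d*((z-c[2])/d[:,2])[:,None]
def proj(s,X):
    X=np.array(X,float).reshape(-1,3)
    return cv2.projectPoints(X,cv2.Rodrigues(s["R"])[0],s["t"],s["K"],np.array([s["k1"],0,0,0.]))[0].reshape(-1,2)
def crop(s,u,v,w,h,f,name):
    im=s["image"][v:v+h,u:u+w,::-1]
    cv2.imwrite("pics/"+name,cv2.resize(im,None,fx=f,fy=f,interpolation=cv2.INTER_CUBIC))
def blobs(s,mask,z,amin=60):
    n=cv2.findContours(mask.astype(np.uint8),cv2.RETR_EXTERNAL,cv2.CHAIN_APPROX_NONE)[0]
    out=[]
    for c in n:
        if cv2.contourArea(c)<amin: continue
        w=onz(s,c.reshape(-1,2),z)[:,:2].astype(np.float32)
        (cx,cy),(a,b),ang=cv2.minAreaRect(w*1000)
        if a<b: a,b=b,a; ang+=90
        m=c.reshape(-1,2).mean(0)
        out.append((cx/1000,cy/1000,a,b,(ang+90)%180-90,m))
    return out
E
python3 - <<'E'
from h import *
for n in ("top","scene"):
    s=snapshot(n); im=s["image"]
    hsv=cv2.cvtColor(im,cv2.COLOR_RGB2HSV)
    H,S,V=[hsv[...,i].astype(int) for i in range(3)]
    print(n,"white")
    for b in blobs(s,(S<40)&(V>150),.01): print(np.round(b[:5],4),b[5].round())
    print("yellow/blue/red")
    for b in blobs(s,(H>22)&(H<35)&(S>150)&(V>100),.038): print('Y',np.round(b[:5],4),b[5].round())
    for b in blobs(s,(H>100)&(H<130)&(S>120),.03,20): print('B',np.round(b[:5],4),b[5].round())
    for b in blobs(s,((H<6)|(H>174))&(S>170)&(V>80),.092,20): print('R',np.round(b[:5],4),b[5].round())
    if n=="top": crop(s,215,210,265,130,3,"t1.png")
    else: crop(s,150,130,270,250,3,"s1.png")
E
```

```text
top white
yellow/blue/red
B [  0.3708   0.1036  55.7636   6.4724 -73.3476] [284. 312.]
B [  0.4702   0.1335  55.5545   5.6332 -72.5661] [273. 270.]
R [ 5.17300e-01 -2.94000e-01  8.79346e+01  6.99900e+00  8.54000e-02] [457. 254.]
R [  1.0404   0.3816 213.9005 158.9519 -89.1529] [177.  26.]
scene white
[ 0.7957  0.0753 57.6148 55.5599 41.7423] [426. 330.]
[ 0.5531  0.1178 86.4087 56.9884 -6.3631] [347. 249.]
[ 0.4433  0.2541 86.4679 55.9912  0.4259] [349. 189.]
[ 0.4835  0.3752 85.366  56.3286 -6.7722] [392. 171.]
yellow/blue/red
Y [  0.8289   0.1796 167.6039 112.825  -89.9805] [472. 300.]
Y [ 0.4229  0.1157 91.2963 70.8301 15.9591] [304. 211.]
B [  0.4702   0.1389  44.1037   6.9217 -73.2844] [325. 217.]
B [-3.811000e-01 -1.159000e-01  3.229666e+02  6.603920e+01 -8.959880e+01] [ 45. 114.]
B [  0.1461   0.8152 120.6394  93.1939 -78.9754] [389.  44.]
B [  0.3378   1.4176  78.6549  33.9652 -70.0272] [525.   4.]
B [  0.3696   1.2813 304.3135  50.6106 -73.498 ] [514.  20.]
B [ -0.4507   0.5181 297.7143 201.1837  59.2833] [208.  16.]
R [ 1.113600e+00  1.600000e-01  1.844677e+02  1.018827e+02 -6.784920e+01] [618. 393.]
R [ 0.5194 -0.2952 92.158  10.5015 -0.7926] [179. 358.]
R [  0.5324  -0.1646  37.3946   4.2186 -86.7677] [240. 312.]
R [ 4.059000e-01  7.399000e-01  1.337286e+02  1.171042e+02 -5.840000e-02] [449.  70.]
```

View pics/t1.png

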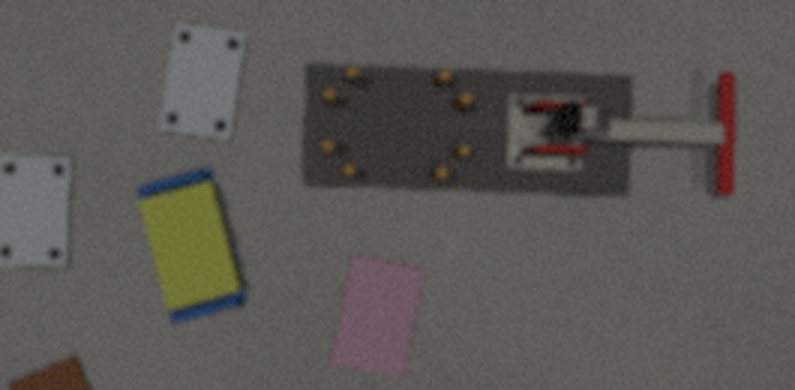

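View pics/s1.png

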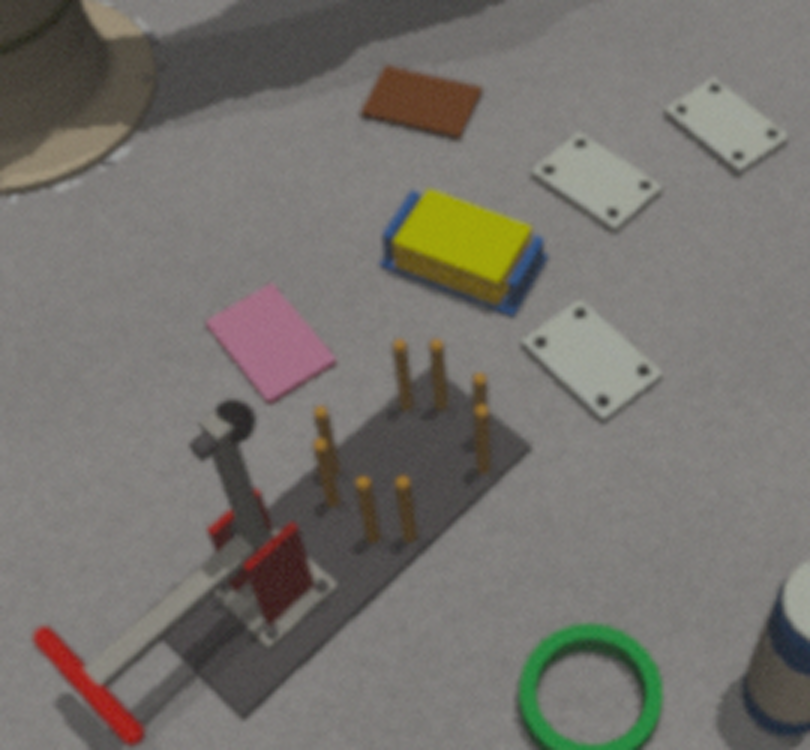

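```bash
cat >> h.py <<'E'
def fit(pts,model):  # 2D rigid model->pts ordered
    pts=np.array(pts);model=np.array(model);a=pts.mean(0);b=model.mean(0)
    P=pts-a;M=model-b
    th=np.arctan2((M[:,0]*P[:,1]-M[:,1]*P[:,0]).sum(),(M*P).sum())
    c,sn=np.cos(th),np.sin(th);R=np.array([[c,-sn],[sn,c]])
    t=a-R@b
    return t,th,np.linalg.norm(pts-(model@R.T+t),axis=1)
def hsvof(s):
    hsv=cv2.cvtColor(cv2.GaussianBlur(s["image"],(3,3),0),cv2.COLOR_RGB2HSV)
    return [hsv[...,i].astype(int) for i in range(3)]
def plates(s,thr,z=.01):
    H,S,V=hsvof(s)
    m=((S<45)&(V>thr)).astype(np.uint8)
    m=cv2.morphologyEx(m,cv2.MORPH_CLOSE,np.ones((5,5)))
    return [b for b in blobs(s,m,z,300) if 75<b[2]<105 and 50<b[3]<72]
E
python3 - <<'E'
from h import *
POST=[(36,38),(36,-38),(-36,38),(-36,-38),(53,20),(53,-20),(-53,20),(-53,-20)]
POST=np.array(POST)/1000
for n,thr in (("top",112),("scene",130)):
    s=snapshot(n); H,S,V=hsvof(s)
    print(n, 'table V',np.median(V[200:300]), 'plate S,V', S[237,283],V[237,283],S[250,347],V[250,347])
    for b in plates(s,thr): print('P',np.round(b[:5],4),b[5].round())
    print([ (H[v,u],S[v,u],V[v,u]) for u,v in ((346,253),(278,291),(240,350))], S[291,278])
    for b in blobs(s,(H>20)&(H<36)&(S>110)&(V>70),.038,300): print('Y',np.round(b[:5],4),b[5].round())
    m=((H>8)&(H<22)&(S>90)&(V>80)).astype(np.uint8)
    for c in cv2.findContours(m,cv2.RETR_EXTERNAL,cv2.CHAIN_APPROX_NONE)[0]:
        q=c.reshape(-1,2)
        x,y,w,h=cv2.boundingRect(c)
        if cv2.contourArea(c)<3 or w>20: continue
        print('post',cv2.contourArea(c),x,y,w,h,q.mean(0).round(1),onz(s,[q.mean(0)],.086).round(4))
E
```

```text
top table V 93.0 plate S,V 9 118 13 57
P [ 0.4437  0.2521 82.9655 53.975   1.526 ] [225. 280.]
P [ 0.4834  0.3737 83.201  53.2297 -8.6237] [177. 262.]
P [ 0.5534  0.1163 83.6313 53.0966 -7.6856] [282. 237.]
[(np.int64(0), np.int64(5), np.int64(55)), (np.int64(31), np.int64(140), np.int64(115)), (np.int64(12), np.int64(150), np.int64(75))] 140
Y [ 0.4203  0.1189 88.0192 58.6973 17.1041] [278. 291.]
Y [8.390000e-01 1.608000e-01 1.622801e+02 1.125278e+02 8.999250e+01] [264. 119.]
Y [ 1.094100e+00 -2.890000e-02  1.890316e+02  1.346971e+02 -8.943920e+01] [346.  25.]
post 4.0 361 266 3 3 [362. 267.] [[ 0.482  -0.0767  0.086 ]]
post 4.0 330 265 3 3 [331. 266.] [[ 0.4825 -0.0051  0.086 ]]
post 3.5 323 257 3 3 [323.9 257.9] [[0.5009 0.0118 0.086 ]]
post 4.0 369 241 3 3 [370. 242.] [[ 0.5403 -0.0942  0.086 ]]
post 3.0 323 240 3 3 [324.3 241. ] [[0.5399 0.0117 0.086 ]]
post 3.0 331 232 3 3 [332.  233.3] [[ 0.5582 -0.0057  0.086 ]]
scene table V 128.0 plate S,V 12 129 16 163
P [ 6.01600e-01  3.92000e-02  7.88045e+01  5.33923e+01 -7.98805e+01] [342. 283.]
[(np.int64(40), np.int64(14), np.int64(16
[... 395 characters left out ...]
277.2] [[ 0.4998 -0.0909  0.086 ]]
post 11.0 255 266 4 6 [256.6 268.1] [[ 0.4841 -0.0774  0.086 ]]
post 20.5 308 263 5 7 [309.8 266.5] [[ 0.5581 -0.0052  0.086 ]]
post 11.0 308 255 4 5 [309.5 256.7] [[0.542 0.011 0.086]]
post 8.5 294 243 3 6 [295.1 245.7] [[0.5028 0.0107 0.086 ]]
post 10.5 281 243 4 6 [282.8 245.7] [[ 0.4846 -0.0058  0.086 ]]
post 11.5 0 48 4 6 [ 1.2 50.6] [[-0.7336 -0.0854  0.086 ]]
post 3.0 444 45 3 3 [445.  46.] [[0.3273 0.8418 0.086 ]]
post 3.0 418 44 4 2 [419.5  44.5] [[0.2668 0.7929 0.086 ]]
post 44.0 78 28 13 14 [83.2 33.6] [[-0.5845  0.1428  0.086 ]]
post 3.0 388 19 5 2 [390.   19.6] [[0.1131 0.8501 0.086 ]]
post 42.5 480 0 8 13 [483.    5.4] [[0.2813 1.1646 0.086 ]]
```

Run:
```python
from h import *
k=1e-3
mod={(-36,38):[],(36,38):[],(53,20):[],(-53,-20):[],(53,-20):[],(36,-38):[]}
top=[((.482,-.0767),(-36,38)),((.4825,-.0051),(36,38)),((.5009,.0118),(53,20)),((.5403,-.0942),(-53,-20)),((.5399,.0117),(53,-20)),((.5582,-.0057),(36,-38))]
sc=[((.5583,-.077),(-36,-38)),((.5401,-.0942),(-53,-20)),((.4998,-.0909),(-53,20)),((.4841,-.0774),(-36,38)),((.5581,-.0052),(36,-38)),((.542,.011),(53,-20)),((.5028,.0107),(53,20)),((.4846,-.0058),(36,38))]
for L in (top,sc,top+sc):
    t,th,r=fit([a for a,b in L],np.array([b for a,b in L])*k); print(t.round(4),np.degrees(th),(r*1000).round(1))
s=snapshot("top");H,S,V=hsvof(s)
m=((V<72)&(S<60)).astype(np.uint8); m[:200]=0;m[300:]=0
m=cv2.morphologyEx(m,cv2.MORPH_CLOSE,np.ones((9,9)))
for b in blobs(s,m,.008,500): print(np.round(b[:5],4),b[5])
for b in blobs(s,((H<6)|(H>174))&(S>150)&(V>70),.085,40): print('R',np.round(b[:5],4),b[5].round())
```

```text
[ 0.5202 -0.0412] 89.75986021749189 [0.4 0.1 0.4 0.3 0.6 0.4]
[ 0.5212 -0.0411] 89.28154984982542 [0.7 0.5 3.  1.5 1.6 0.7 1.7 1.5]
[ 0.5208 -0.0412] 89.55721121823467 [0.5 0.6 0.4 0.1 1.3 0.9 0.5 0.3 3.1 1.7 1.  1.1 2.1 1.8]
[ 5.183000e-01 -1.384000e-01  3.391698e+02  1.010249e+02  8.946640e+01] [392.26161369 254.07579462]
R [ 5.17700e-01 -2.94700e-01  8.84513e+01  9.35000e+00  8.54000e-02] [457. 254.]
R [  1.0438   0.3846 217.3615 159.9184 -89.1555] [177.  26.]
```

```bash
cat > st.py <<'E'
# usage: st.py x y z jawdeg  -> remaining shift cm, rotvec
import sys; from h import *
o=get_obs(); p=o["ee_pos"]; R=Ro.from_quat(o["orientation"]).as_matrix()
ja=np.degrees(np.arctan2(R[1,1],R[0,1]))
print("t %.1f tcp %s jaw %.2f tiltz %s w %.4f F %s j1 %.2f j7 %.2f"%(o["t"],p.round(4),ja,R[:2,2].round(4),o["width"],o["force"].round(1),o["joint_pos"][0],o["joint_pos"][6]))
if len(sys.argv)>4:
    a=[float(v) for v in sys.argv[1:5]]
    d=(np.array(a[:3])-p)*100
    # target rot: z down, y at jaw angle (nearest of the two)
    da=(a[3]-ja+90)%180-90
    j=np.radians(ja+da); y=np.array([np.cos(j),np.sin(j),0]); z=np.array([0,0,-1.]); x=np.cross(y,z)
    T=np.c_[x,y,z]; rv=Ro.from_matrix(T@R.T).as_rotvec()
    print("go cm",d.round(2),"rotvec",rv.round(4),"yaw deg %.1f"%da,"rows>=",max(np.ceil(np.linalg.norm(d)/5),np.ceil(np.degrees(np.linalg.norm(rv))/8.59)))
E
python3 st.py .4834 .3737 .06 81.4
python3 -m creep '[[2.8,-3.7,-0.5,0,0,0.025,9.3],[2.8,-3.7,-0.5,0,0,0.025,9.3],[2.8,-3.7,-0.5,0,0,0.025,9.3],[2.8,-3.7,-0.5,0,0,0.025,9.3],[2.8,-3.7,-1,0,0,0.025,9.3],[2.8,-3.7,-2,0,0,0.025,9.3],[2.8,-3.7,-2,0,0,0.025,9.3],[2.8,-3.7,-2,0,0,0.025,9.3]]' 30
python3 st.py .4834 .3737 .06 81.4
```

```text
t 0.3 tcp [0.2539 0.679  0.2184] jaw 69.51 tiltz [-0.     -0.0003] w 0.0933 F [ 1.3 -0.3 -0.7] j1 -1.29 j7 -0.08
go cm [ 22.95 -30.53 -15.84] rotvec [ 0.0003 -0.      0.2076] yaw deg 11.9 rows>= 9.0
t: 1.15
ee_pos: [0.4745, 0.3849, 0.1308]
orientation: [0.068, 0.998, 0.005, 0.0]
force: [0.9, 0.7, -0.8]
width: 0.093
t 1.1 tcp [0.4745 0.3849 0.1308] jaw 82.22 tiltz [0.001  0.0093] w 0.0930 F [ 0.9  0.7 -0.8] j1 -0.72 j7 0.60
go cm [ 0.89 -1.12 -7.08] rotvec [-0.0093  0.0011 -0.0143] yaw deg -0.8 rows>= 2.0
```

```bash
python3 -m creep '[[0.9,-1.1,-2,-0.009,0.001,-0.014,9.3],[0,0,-3,0,0,0,9.3],[0,0,-1.5,0,0,0,9.3],[0,0,0,0,0,0,9.3]]'
python3 st.py .4834 .3737 .003 81.4
python3 - <<'E'
from h import *
s=snapshot("top"); crop(s,130,220,200,130,4,"t2.png")
s=snapshot("scene"); crop(s,290,110,180,130,4,"s2.png")
E
```

```text
t: 1.55
ee_pos: [0.4901, 0.3632, 0.0621]
orientation: [0.082, 0.997, -0.002, 0.001]
force: [0.0, 0.1, -0.3]
width: 0.0931
t 1.6 tcp [0.4901 0.3632 0.0621] jaw 80.63 tiltz [ 0.0013 -0.0046] w 0.0931 F [ 0.   0.1 -0.3] j1 -0.69 j7 0.59
go cm [-0.67  1.05 -5.91] rotvec [0.0045 0.0013 0.0134] yaw deg 0.8 rows>= 2.0
```

View pics/t2.png

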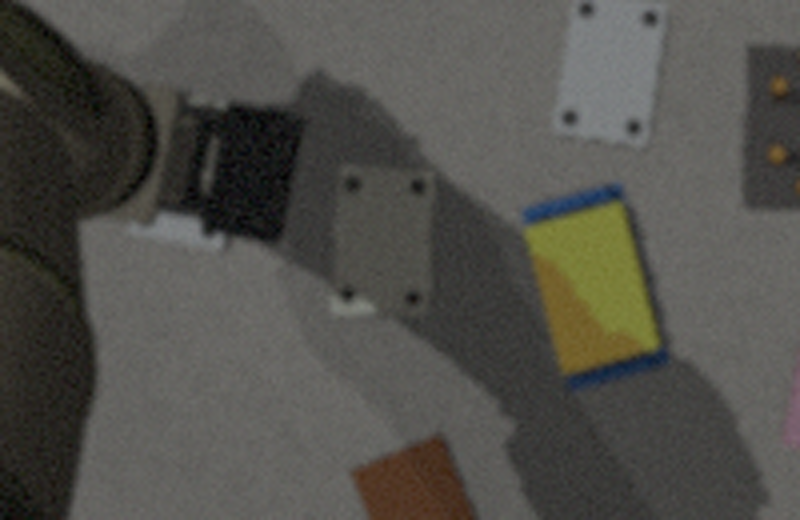

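View pics/s2.png

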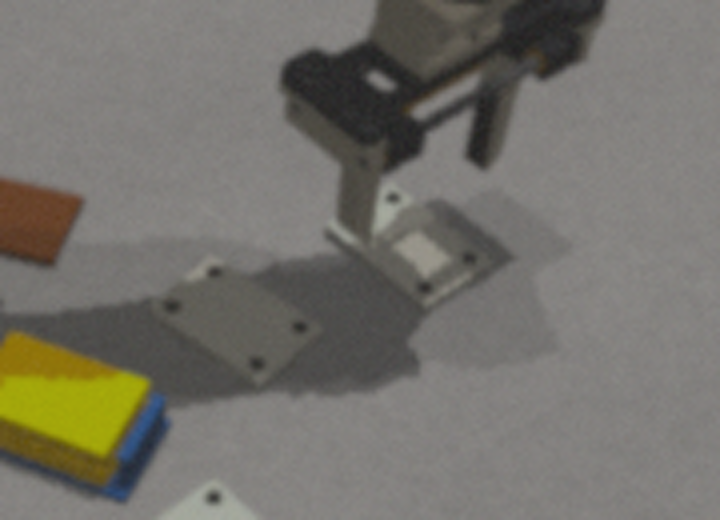

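```bash
python3 -m creep '[[-0.6,1.0,-2,0.004,0.001,0.013,9.3],[0,0,0,0,0,0,9.3]]'
python3 st.py .4834 .3737 .003 81.4
```

```text
t: 1.85
ee_pos: [0.4853, 0.376, 0.0462]
orientation: [0.074, 0.997, 0.002, 0.002]
force: [-0.9, 0.6, -0.2]
width: 0.0927
t 1.9 tcp [0.4853 0.376  0.0462] jaw 81.47 tiltz [0.0048 0.004 ] w 0.0927 F [-0.9  0.6 -0.2] j1 -0.71 j7 0.59
go cm [-0.19 -0.23 -4.32] rotvec [-0.004   0.0048 -0.0013] yaw deg -0.1 rows>= 1.0
```

```bash
python3 -m creep '[[-0.2,-0.2,-1.2,-0.004,0.004,0,9.3],[0,0,-1,0,0,0,9.3],[0,0,0,0,0,0,9.3],[0,0,0,0,0,0,9.3]]'
python3 st.py .4834 .3737 .003 81.4
```

```text
t: 2.25
ee_pos: [0.4847, 0.3745, 0.0259]
orientation: [0.074, 0.997, 0.001, 0.002]
force: [-0.7, 0.2, 0.5]
width: 0.0926
t 2.2 tcp [0.4847 0.3745 0.0259] jaw 81.46 tiltz [0.0039 0.0017] w 0.0926 F [-0.7  0.2  0.5] j1 -0.72 j7 0.58
go cm [-0.13 -0.08 -2.29] rotvec [-0.0017  0.0039 -0.0011] yaw deg -0.1 rows>= 1.0
```

```bash
python3 -m creep '[[-0.15,-0.1,-1.2,-0.002,0.004,-0.001,9.3],[0,0,-0.9,0,0,0,9.3],[0,0,0,0,0,0,9.3],[0,0,0,0,0,0,9.3]]'
python3 st.py .4834 .3737 .003 81.4
```

```text
t: 2.65
ee_pos: [0.4835, 0.3731, 0.0034]
orientation: [0.075, 0.997, -0.0, 0.0]
force: [-0.5, 0.5, -0.3]
width: 0.0929
t 2.6 tcp [0.4835 0.3731 0.0034] jaw 81.36 tiltz [ 0.     -0.0004] w 0.0929 F [-0.5  0.5 -0.3] j1 -0.72 j7 0.58
go cm [-0.01  0.06 -0.04] rotvec [0.0004 0.     0.0007] yaw deg 0.0 rows>= 1.0
```

```bash
python3 -m creep '[[0,0,0,0,0,0,5],[0,0,0,0,0,0,5],[0,0,0,0,0,0,5],[0,0,0,0,0,0,5],[0,0,0,0,0,0,5]]' 35
python3 st.py .4834 .3737 .003 81.4
python3 - <<'E'
from h import *
s=snapshot("scene"); crop(s,310,90,160,120,5,"s3.png")
E
```

```text
t: 3.15
ee_pos: [0.4838, 0.3734, 0.0039]
orientation: [0.075, 0.997, 0.0, 0.0]
force: [0.3, 0.1, -1.7]
width: 0.059
t 3.1 tcp [0.4838 0.3734 0.0039] jaw 81.36 tiltz [0.0006 0.0002] w 0.0590 F [ 0.3  0.1 -1.7] j1 -0.72 j7 0.58
go cm [-0.04  0.03 -0.09] rotvec [-0.0002  0.0006  0.0007] yaw deg 0.0 rows>= 1.0
```

View pics/s3.png

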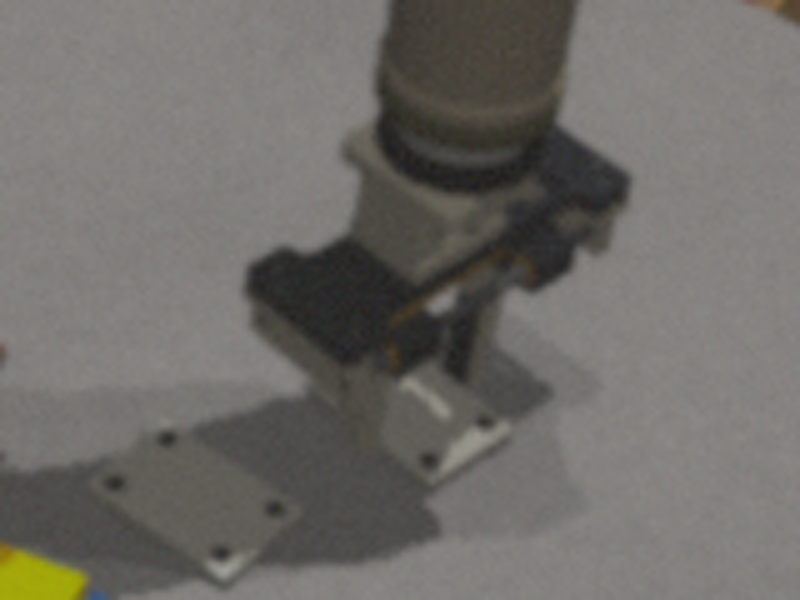

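```bash
python3 -m creep '[[0,0,3,0,0,0,5],[0,0,4,0,0,0,5],[0.3,-3,4,0,0,-0.14,5],[0.4,-4.5,1.5,0,0,-0.14,5],[0.4,-4.5,0,0,0,-0.14,5],[0.4,-4.5,0,0,0,-0.14,5],[0.4,-4.5,0,0,0,-0.14,5],[0.4,-4.5,0,0,0,-0.14,5],[0.4,-4.5,0,0,0,-0.14,5],[0.4,-4.5,0,0,0,-0.14,5],[0.4,-4,0,0,0,-0.14,5],[0,0,0,0,0,-0.1,5]]'
python3 st.py .5203 -.0412 .13 -0.4
```

```text
t: 4.4
ee_pos: [0.5156, -0.0243, 0.1345]
orientation: [0.703, 0.711, 0.004, 0.003]
force: [0.0, 0.9, -1.7]
width: 0.0595
t 4.4 tcp [ 0.5156 -0.0243  0.1345] jaw 0.61 tiltz [0.0098 0.0018] w 0.0595 F [ 0.   0.9 -1.7] j1 -0.26 j7 0.23
go cm [ 0.47 -1.69 -0.45] rotvec [-0.0017  0.0098 -0.0176] yaw deg -1.0 rows>= 1.0
```

```bash
python3 -m creep '[[0.4,-1.3,-0.4,-0.002,0.01,-0.017,5],[0,0,0,0,0,0,5],[0,0,0,0,0,0,5]]'
python3 st.py .5203 -.0412 .12 -0.4
python3 - <<'E'
from h import *
s=snapshot("top"); crop(s,260,200,200,130,4,"t4.png")
s=snapshot("scene"); crop(s,200,170,180,130,4,"s4.png")
E
```

```text
t: 4.7
ee_pos: [0.5197, -0.0391, 0.1301]
orientation: [0.709, 0.705, -0.001, -0.0]
force: [-0.4, 1.1, -2.0]
width: 0.0596
t 4.7 tcp [ 0.5197 -0.0391  0.1301] jaw -0.34 tiltz [-0.0016 -0.0007] w 0.0596 F [-0.4  1.1 -2. ] j1 -0.23 j7 0.24
go cm [ 0.06 -0.21 -1.01] rotvec [ 0.0007 -0.0016 -0.0011] yaw deg -0.1 rows>= 1.0
```

View pics/t4.png

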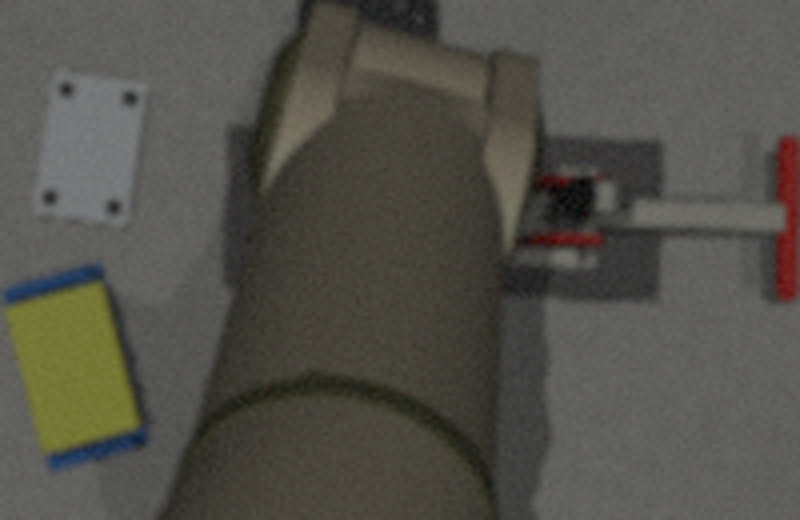

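View pics/s4.png

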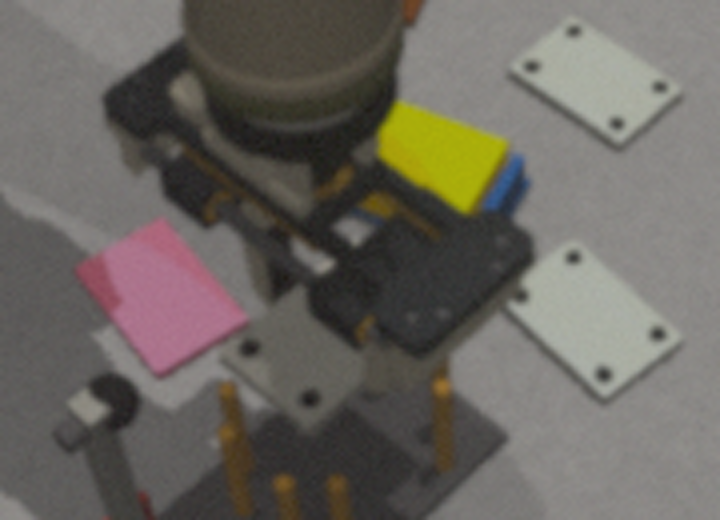

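```bash
python3 - <<'E'
from h import *
s=snapshot("top")
w=onz(s,np.array([(185,37),(233,43),(172,118),(221,125)])/3+[215,210],.01)[:,:2]; c=w.mean(0); print(c, np.linalg.norm(w[0]-w[1]),np.linalg.norm(w[0]-w[2]))
s=snapshot("scene")
a=onz(s,np.array([(249,347),(310,398)])/4+[200,170],.1362)[:,:2]
print(a,a.mean(0)); 
b=onz(s,np.array([(533,66),(573,31),(660,87),(617,123)])/4+[200,170],.01)[:,:2];print(b.mean(0),np.linalg.norm(b[0]-b[1]),np.linalg.norm(b[2]-b[1]))
E
python3 st.py .5203 -.0412 .12 -0.4
```

```text
[0.55310965 0.11432341] 0.03988806852224991 0.06756729545980132
[[ 0.500655   -0.07090456]
 [ 0.54093716 -0.0712672 ]] [ 0.52079608 -0.07108588]
[0.44482688 0.25341452] 0.038543341578915834 0.06868455045313929
t 4.9 tcp [ 0.5197 -0.0386  0.1303] jaw -0.37 tiltz [-0.0012 -0.0005] w 0.0589 F [ 0.6  0.7 -2. ] j1 -0.23 j7 0.24
go cm [ 0.06 -0.26 -1.03] rotvec [ 0.0005 -0.0012 -0.0006] yaw deg -0.0 rows>= 1.0
```

```bash
python3 -m creep '[[0.06,-0.33,-1,0,-0.001,0,5],[0,0,-1,0,0,0,5],[0,0,0,0,0,0,5],[0,0,0,0,0,0,5]]'
python3 st.py .5204 -.042 .08 -0.4
```

```text
t: 5.3
ee_pos: [0.52, -0.0406, 0.1082]
orientation: [0.708, 0.706, -0.0, -0.0]
force: [-0.4, 0.3, -0.8]
width: 0.0595
t 5.3 tcp [ 0.52   -0.0406  0.1082] jaw -0.15 tiltz [-0.0007  0.    ] w 0.0595 F [-0.4  0.3 -0.8] j1 -0.20 j7 0.26
go cm [ 0.04 -0.14 -2.82] rotvec [-0.     -0.0007 -0.0044] yaw deg -0.3 rows>= 1.0
```

```bash
python3 -m creep '[[0.05,-0.15,-0.6,0,-0.001,-0.004,5],[0,0,0,0,0,0,5],[0,0,-1,0,0,0,5],[0,0,-1,0,0,0,5],[0,0,0,0,0,0,5],[0,0,0,0,0,0,5]]'
python3 st.py .5204 -.042 .013 -0.4
```

```text
t: 5.9
ee_pos: [0.5205, -0.0422, 0.0795]
orientation: [0.709, 0.705, -0.0, -0.0]
force: [1.0, -0.5, -0.6]
width: 0.0595
t 5.9 tcp [ 0.5205 -0.0422  0.0795] jaw -0.39 tiltz [-0. -0.] w 0.0595 F [ 1.  -0.5 -0.6] j1 -0.18 j7 0.28
go cm [-0.01  0.02 -6.65] rotvec [ 0.     -0.     -0.0002] yaw deg -0.0 rows>= 2.0
```

```bash
python3 -m creep '[[0,0,-1,0,0,0,5],[0,0,-1,0,0,0,5],[0,0,-1,0,0,0,5],[0,0,-1,0,0,0,5],[0,0,0,0,0,0,5],[0,0,0,0,0,0,5]]'
python3 st.py .5204 -.042 .0125 -0.4
```

```text
t: 6.5
ee_pos: [0.5204, -0.0423, 0.0354]
orientation: [0.71, 0.705, -0.0, -0.0]
force: [-0.1, -0.4, -1.7]
width: 0.0594
t 6.5 tcp [ 0.5204 -0.0423  0.0354] jaw -0.40 tiltz [-0.0006  0.    ] w 0.0594 F [-0.1 -0.4 -1.7] j1 -0.14 j7 0.31
go cm [ 0.    0.03 -2.29] rotvec [-0.     -0.0006  0.    ] yaw deg 0.0 rows>= 1.0
```

```bash
python3 -m creep '[[0,0,-0.9,0,0,0,5],[0,0,-0.7,0,0,0,5],[0,0,-0.3,0,0,0,5],[0,0,0,0,0,0,5],[0,0,0,0,0,0,5]]'
python3 st.py .5204 -.042 .0125 -0.4
```

```text
t: 7.0
ee_pos: [0.5208, -0.0423, 0.0151]
orientation: [0.71, 0.705, 0.0, 0.0]
force: [0.3, 0.2, -1.3]
width: 0.0595
t 7.0 tcp [ 0.5208 -0.0423  0.0151] jaw -0.40 tiltz [0.0004 0.    ] w 0.0595 F [ 0.3  0.2 -1.3] j1 -0.12 j7 0.32
go cm [-0.04  0.03 -0.26] rotvec [-0.      0.0004 -0.    ] yaw deg -0.0 rows>= 1.0
```

```bash
python3 -m creep '[[0,0,-0.3,0,0,0,5],[0,0,0,0,0,0,5],[0,0,0,0,0,0,7],[0,0,0,0,0,0,8],[0,0,0,0,0,0,8],[0,0,0,0,0,0,8]]'
python3 st.py .5204 -.042 .0125 -0.4
python3 -m creep '[[0,0,2,0,0,0,8],[0,0,4,0,0,0,8],[0,0,4,0,0,0,8],[-0.5,1.5,3,0,0,0.14,9.3],[-0.5,3.5,0,0,0,0.14,9.3],[-0.5,3.5,0,0,0,0.14,9.3],[-1.5,3,0,0,0,0.14,9.3],[-1.5,2,0,0,0,0.14,9.3],[-1.5,1.5,0,0,0,0.14,9.3],[-1.5,0,0,0,0,0.14,9.3],[-1,0,0,0,0,0.14,9.3],[0,0,0,0,0,0.14,9.3]]' 
python3 st.py .4205 .1187 .10 106.8
python3 - <<'E'
from h import *
s=snapshot("top"); cv2.imwrite("pics/t5.png",s["image"][:,:,::-1])
s=snapshot("scene"); crop(s,160,110,270,200,3,"s5.png")
E
```

```text
t: 7.6
ee_pos: [0.5216, -0.0423, 0.0128]
orientation: [0.71, 0.705, 0.001, 0.001]
force: [-0.3, -0.1, 0.4]
width: 0.0794
t 7.6 tcp [ 0.5216 -0.0423  0.0128] jaw -0.39 tiltz [ 0.0023 -0.    ] w 0.0794 F [-0.3 -0.1  0.4] j1 -0.12 j7 0.32
go cm [-0.12  0.03 -0.03] rotvec [ 0.      0.0023 -0.0001] yaw deg -0.0 rows>= 1.0
t: 8.8
ee_pos: [0.4328, 0.1135, 0.1502]
orientation: [0.134, 0.991, 0.004, 0.003]
force: [0.5, 0.1, 0.6]
width: 0.0932
t 8.8 tcp [0.4328 0.1135 0.1502] jaw 74.57 tiltz [0.0073 0.0066] w 0.0932 F [0.5 0.1 0.6] j1 -0.33 j7 0.86
go cm [-1.23  0.52 -5.02] rotvec [-0.0085  0.0053  0.5625] yaw deg 32.2 rows>= 4.0
```

View pics/t5.png

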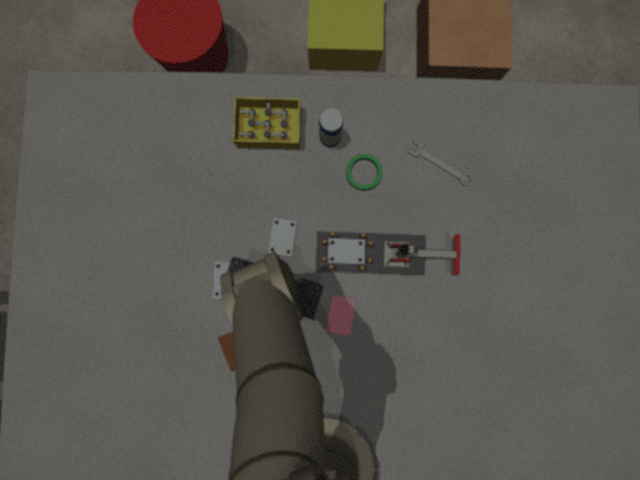

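View pics/s5.png

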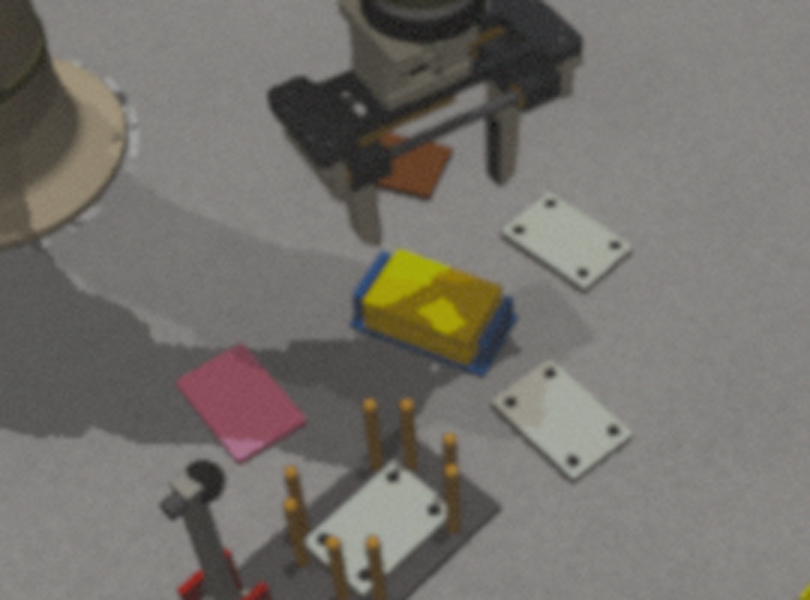

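```bash
python3 -m creep '[[-0.6,0.1,-1.5,-0.008,0.005,0.14,9.3],[-0.2,0,-1,0,0,0.14,9.3],[0,0,0,0,0,0.14,9.3],[0,0,0,0,0,0.1,9.3],[0,0,0,0,0,0,9.3]]' 
python3 st.py .4205 .1187 .10 106.8
python3 - <<'E'
from h import *
s=snapshot("top")
H,S,V=hsvof(s)
for b in plates(s,108): print('P',np.round(b[:5],4),b[5].round())
for b in plates(s,108,.018): print('Pn',np.round(b[:5],4),b[5].round())
E
```

```text
t: 9.4
ee_pos: [0.4277, 0.1138, 0.1247]
orientation: [-0.119, 0.993, 0.001, 0.002]
force: [-0.0, -0.4, 0.7]
width: 0.0931
t 9.4 tcp [0.4277 0.1138 0.1247] jaw 103.71 tiltz [0.0039 0.0025] w 0.0931 F [-0.  -0.4  0.7] j1 -0.24 j7 1.19
go cm [-0.72  0.49 -2.47] rotvec [-0.0026  0.0038  0.054 ] yaw deg 3.1 rows>= 1.0
P [ 0.4437  0.2524 90.6459 56.9947 -1.7853] [222. 277.]
P [ 5.23500e-01 -4.26000e-02  8.37217e+01  5.65632e+01 -8.89602e+01] [346. 251.]
P [ 0.5544  0.1166 87.057  58.0203 -7.4548] [282. 236.]
Pn [ 0.4437  0.251  90.0762 56.6366 -1.7853] [222. 277.]
Pn [ 5.23000e-01 -4.23000e-02  8.31955e+01  5.62077e+01 -8.89602e+01] [346. 251.]
Pn [ 0.5538  0.116  86.5099 57.6557 -7.4548] [282. 236.]
```

```bash
python3 -m creep '[[-0.6,0.4,-1.5,-0.003,0.004,0.054,9.3],[0,0,-1.5,0,0,0,9.3],[0,0,0,0,0,0,9.3],[0,0,0,0,0,0,9.3]]' 
python3 st.py .4205 .1187 .0325 106.8
python3 - <<'E'
from h import *
s=snapshot("scene"); crop(s,240,130,150,120,5,"s6.png")
E
```

```text
t: 9.85
ee_pos: [0.4231, 0.1176, 0.0948]
orientation: [-0.135, 0.991, -0.001, 0.001]
force: [0.3, 0.2, -0.2]
width: 0.0928
t 9.8 tcp [0.4231 0.1176 0.0948] jaw 105.50 tiltz [ 0.0024 -0.0007] w 0.0928 F [ 0.3  0.2 -0.2] j1 -0.28 j7 1.17
go cm [-0.26  0.11 -6.23] rotvec [0.0007 0.0024 0.0226] yaw deg 1.3 rows>= 2.0
```

View pics/s6.png

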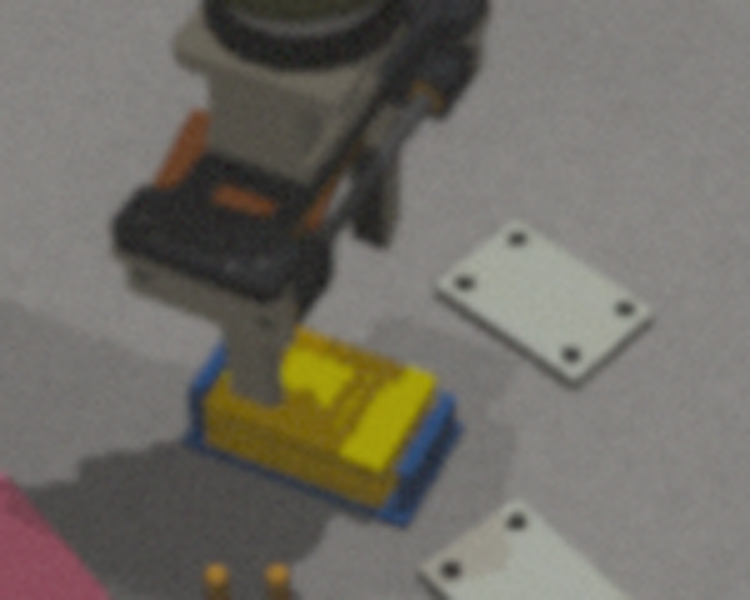

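```bash
python3 -m creep '[[-0.26,0.11,-1.5,0.001,0.002,0.022,9.3],[0,0,-1.5,0,0,0,9.3],[0,0,-0.8,0,0,0,9.3],[0,0,0,0,0,0,9.3],[0,0,0,0,0,0,9.3]]' 
python3 st.py .4205 .1187 .0325 106.8
```

```text
t: 10.4
ee_pos: [0.4229, 0.1191, 0.0589]
orientation: [-0.143, 0.99, 0.0, 0.003]
force: [0.6, -0.2, 0.4]
width: 0.0927
t 10.4 tcp [0.4229 0.1191 0.0589] jaw 106.39 tiltz [0.006  0.0017] w 0.0927 F [ 0.6 -0.2  0.4] j1 -0.32 j7 1.15
go cm [-0.24 -0.04 -2.64] rotvec [-0.0017  0.006   0.0072] yaw deg 0.4 rows>= 1.0
```

```bash
python3 -m creep '[[-0.3,0,-1,-0.002,0.006,0.007,9.3],[-0.1,0,-1,0,0.003,0,9.3],[0,0,0,0,0,0,9.3],[0,0,0,0,0,0,9.3]]' 
python3 st.py .4205 .1187 .0325 106.8
```

```text
t: 10.8
ee_pos: [0.4192, 0.1192, 0.0383]
orientation: [-0.146, 0.989, 0.0, -0.001]
force: [0.2, 0.5, -0.3]
width: 0.0929
t 10.8 tcp [0.4192 0.1192 0.0383] jaw 106.76 tiltz [-0.002   0.0002] w 0.0929 F [ 0.2  0.5 -0.3] j1 -0.34 j7 1.13
go cm [ 0.13 -0.05 -0.58] rotvec [-0.0002 -0.002   0.0007] yaw deg 0.0 rows>= 1.0
```

```bash
python3 -m creep '[[0.1,-0.05,-0.6,0,-0.002,0,9.3],[0,0,0,0,0,0,9.3],[0,0,0,0,0,0,9.3]]' 
python3 st.py .4205 .1187 .0325 106.8
```

```text
t: 11.1
ee_pos: [0.4204, 0.1186, 0.0318]
orientation: [-0.146, 0.989, 0.0, 0.0]
force: [1.6, 0.2, -0.4]
width: 0.0931
t 11.1 tcp [0.4204 0.1186 0.0318] jaw 106.75 tiltz [0.0002 0.0001] w 0.0931 F [ 1.6  0.2 -0.4] j1 -0.35 j7 1.13
go cm [0.01 0.01 0.07] rotvec [-0.0001  0.0002  0.0008] yaw deg 0.0 rows>= 1.0
```

```bash
python3 -m creep '[[0,0,0.1,0,0,0,7.5],[0,0,0,0,0,0,6.5],[0,0,0,0,0,0,5],[0,0,0,0,0,0,5],[0,0,0,0,0,0,5],[0,0,0,0,0,0,5]]' 20
python3 st.py .4205 .1187 .0325 106.8
```

```text
t: 11.7
ee_pos: [0.4206, 0.1187, 0.0334]
orientation: [-0.146, 0.989, 0.0, 0.001]
force: [-0.1, 0.4, 0.5]
width: 0.0597
t 11.7 tcp [0.4206 0.1187 0.0334] jaw 106.75 tiltz [0.001  0.0005] w 0.0597 F [-0.1  0.4  0.5] j1 -0.35 j7 1.13
go cm [-0.01  0.   -0.09] rotvec [-0.0005  0.001   0.0009] yaw deg 0.1 rows>= 1.0
```

```bash
python3 -m creep '[[0,0,1,0,0,0,5],[0,0,3,0,0,0,5],[0,0,4,0,0,-0.14,5],[0,0,2.5,0,0,-0.145,5],[0.5,-1,0,0,0,-0.145,5],[1,-2,0,0,0,-0.145,5],[1.5,-2,0,0,0,-0.145,5],[1.5,-2,0,0,0,-0.145,5],[1.5,-2,0,0,0,-0.145,5],[1.5,-2,0,0,0,-0.145,5],[1,-2,0,0,0,-0.145,5],[1,-2,0,0,0,-0.145,5]]'
python3 st.py .5206 -.042 .12 -0.4
python3 - <<'E'
from h import *
s=snapshot("scene"); crop(s,180,110,250,180,3,"s7.png")
E
```

```text
t: 12.9
ee_pos: [0.5144, -0.0337, 0.1516]
orientation: [0.563, 0.826, 0.006, 0.001]
force: [0.9, 0.9, -0.4]
width: 0.0597
t 12.9 tcp [ 0.5144 -0.0337  0.1516] jaw 21.41 tiltz [0.0083 0.0078] w 0.0597 F [ 0.9  0.9 -0.4] j1 -0.16 j7 0.50
go cm [ 0.62 -0.83 -3.16] rotvec [-0.0061  0.0097 -0.3807] yaw deg -21.8 rows>= 3.0
```

View pics/s7.png

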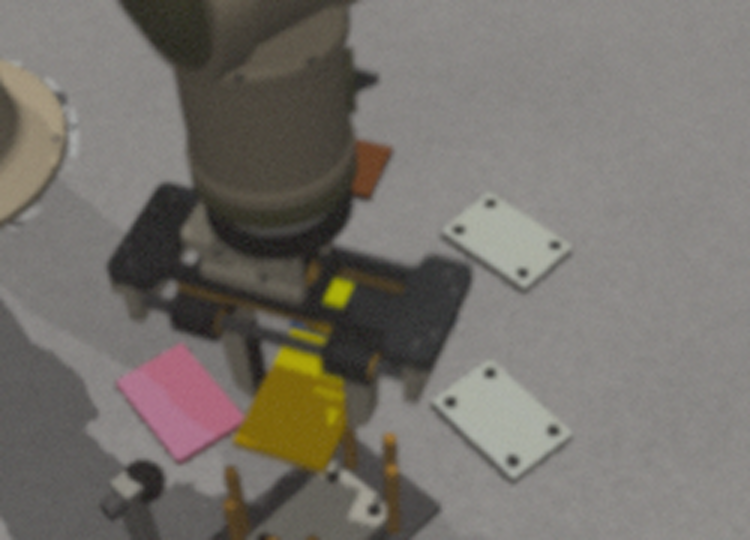

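```bash
python3 -m creep '[[0.2,-0.3,-1,-0.006,0.009,-0.14,5],[0,0,-1,0,0,-0.14,5],[0,0,0,0,0,-0.05,5],[0,0,0,0,0,0,5],[0,0,0,0,0,0,5]]'
python3 st.py .5206 -.042 .105 -0.4
python3 - <<'E'
from h import *
s=snapshot("scene"); crop(s,220,190,120,110,6,"s8.png")
E
```

```text
t: 13.45
ee_pos: [0.5177, -0.0409, 0.1342]
orientation: [0.697, 0.717, 0.002, 0.0]
force: [-0.2, -1.2, -0.2]
width: 0.0593
t 13.4 tcp [ 0.5177 -0.0409  0.1342] jaw 1.57 tiltz [0.0028 0.0022] w 0.0593 F [-0.2 -1.2 -0.2] j1 -0.21 j7 0.27
go cm [ 0.29 -0.11 -2.92] rotvec [-0.0021  0.0029 -0.0344] yaw deg -2.0 rows>= 1.0
```

View pics/s8.png

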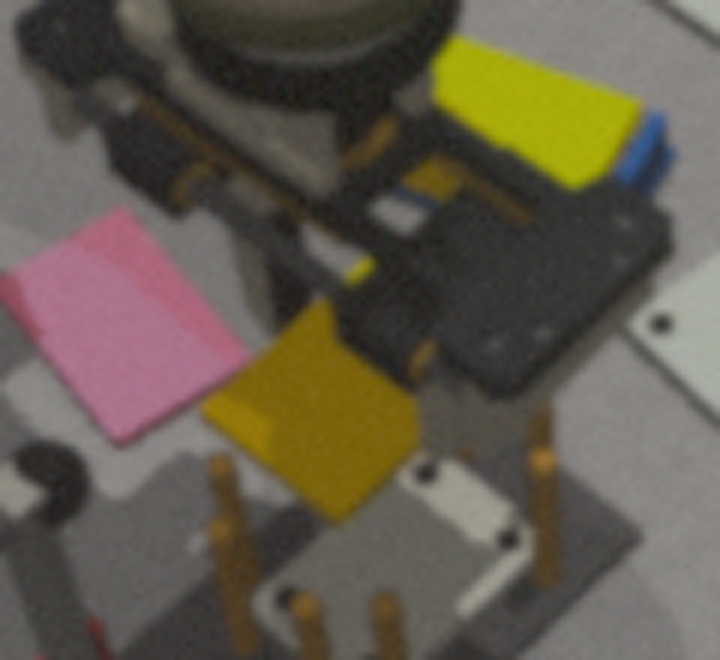

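```bash
python3 - <<'E'
from h import *
s=snapshot("scene")
a=onz(s,np.array([(205,407),(338,518)])/6+[220,190],.1365)[:,:2]
print(a,a.mean(0))
E
python3 -m creep '[[0.3,-0.15,-0.8,-0.002,0.003,-0.034,5],[0,0,-0.5,0,0,0,5],[0,0,0,0,0,0,5],[0,0,0,0,0,0,5]]'
python3 st.py .5206 -.042 .105 -0.4
```

```text
[[ 0.49153604 -0.08269816]
 [ 0.54969537 -0.08284508]] [ 0.5206157  -0.08277162]
t: 13.95
ee_pos: [0.5211, -0.0425, 0.1203]
orientation: [0.71, 0.704, 0.0, -0.0]
force: [1.0, -0.1, -0.8]
width: 0.0595
t 13.9 tcp [ 0.5211 -0.0425  0.1203] jaw -0.45 tiltz [0.0004 0.0005] w 0.0595 F [ 1.  -0.1 -0.8] j1 -0.21 j7 0.25
go cm [-0.05  0.05 -1.53] rotvec [-0.0005  0.0004  0.0009] yaw deg 0.1 rows>= 1.0
```

```bash
python3 -m creep '[[-0.04,-0.03,-1.5,0,0,0,5],[0,0,0,0,0,0,5],[0,0,-1,0,0,0,5],[0,0,-1,0,0,0,5],[0,0,-1,0,0,0,5],[0,0,0,0,0,0,5],[0,0,0,0,0,0,5]]'
python3 st.py .5206 -.0428 .022 -0.4
```

```text
t: 14.65
ee_pos: [0.5208, -0.0428, 0.0731]
orientation: [0.71, 0.705, 0.0, -0.0]
force: [-0.3, -0.5, -0.8]
width: 0.0597
t 14.7 tcp [ 0.5208 -0.0428  0.0731] jaw -0.42 tiltz [0.0003 0.0007] w 0.0597 F [-0.3 -0.5 -0.8] j1 -0.17 j7 0.28
go cm [-0.02 -0.   -5.11] rotvec [-0.0007  0.0003  0.0004] yaw deg 0.0 rows>= 2.0
```

```bash
python3 -m creep '[[0,0,-1.2,0,0,0,5],[0,0,-1.2,0,0,0,5],[0,0,-1.2,0,0,0,5],[0,0,-0.7,0,0,0,5],[0,0,0,0,0,0,5],[0,0,0,0,0,0,5]]'
python3 st.py .5206 -.0428 .0215 -0.4
```

```text
t: 15.25
ee_pos: [0.5207, -0.0428, 0.0259]
orientation: [0.71, 0.704, 0.0, -0.0]
force: [-0.2, 0.9, -0.1]
width: 0.0594
t 15.2 tcp [ 0.5207 -0.0428  0.0259] jaw -0.43 tiltz [-0.0003  0.0009] w 0.0594 F [-0.2  0.9 -0.1] j1 -0.13 j7 0.31
go cm [-0.01  0.   -0.44] rotvec [-0.0009 -0.0003  0.0005] yaw deg 0.0 rows>= 1.0
```

```bash
python3 -m creep '[[0,0,-0.4,0,0,0,5],[0,0,0,0,0,0,5],[0,0,0,0,0,0,6.5],[0,0,0,0,0,0,8],[0,0,0,0,0,0,8],[0,0,0,0,0,0,8]]'
python3 st.py .5206 -.0428 .0215 -0.4
python3 -m creep '[[0,0,2,0,0,0,8],[0,0,4,0,0,0,8],[0,0,4,0,0,0,8],[0,1,2.5,0,0,0.145,9.3],[0,1.5,0,0,0,0.145,9.3],[0,1.5,0,0,0,0.145,9.3],[0.5,1.5,0,0,0,0.145,9.3],[0.5,2,0,0,0,0.145,9.3],[0.5,2,0,0,0,0.145,9.3],[0.5,2,0,0,0,0.145,9.3],[0.5,1.5,-1,0,0,0.145,9.3],[0,0.5,0,0,0,0.145,9.3]]' 
python3 st.py .5536 .1163 .06 82.4
python3 - <<'E'
from h import *
s=snapshot("top"); crop(s,150,190,240,160,3,"t9.png")
s=snapshot("scene"); crop(s,160,110,270,200,3,"s9.png")
for b in plates(s,135): print('P',np.round(b[:5],4),b[5].round())
E
```

```text
t: 15.85
ee_pos: [0.5218, -0.0428, 0.0228]
orientation: [0.71, 0.705, 0.001, 0.001]
force: [0.1, 0.3, 0.3]
width: 0.0794
t 15.8 tcp [ 0.5218 -0.0428  0.0228] jaw -0.42 tiltz [0.0025 0.0008] w 0.0794 F [0.1 0.3 0.3] j1 -0.12 j7 0.31
go cm [-0.12  0.   -0.13] rotvec [-0.0008  0.0025  0.0003] yaw deg 0.0 rows>= 1.0
t: 17.05
ee_pos: [0.5466, 0.0964, 0.1455]
orientation: [0.116, 0.993, 0.002, 0.003]
force: [-0.6, -0.1, -0.8]
width: 0.0928
t 17.1 tcp [0.5466 0.0964 0.1455] jaw 76.70 tiltz [0.0075 0.0041] w 0.0928 F [-0.6 -0.1 -0.8] j1 -0.21 j7 0.99
go cm [ 0.7   1.99 -8.55] rotvec [-0.0045  0.0073  0.0994] yaw deg 5.7 rows>= 2.0
```

View pics/t9.png

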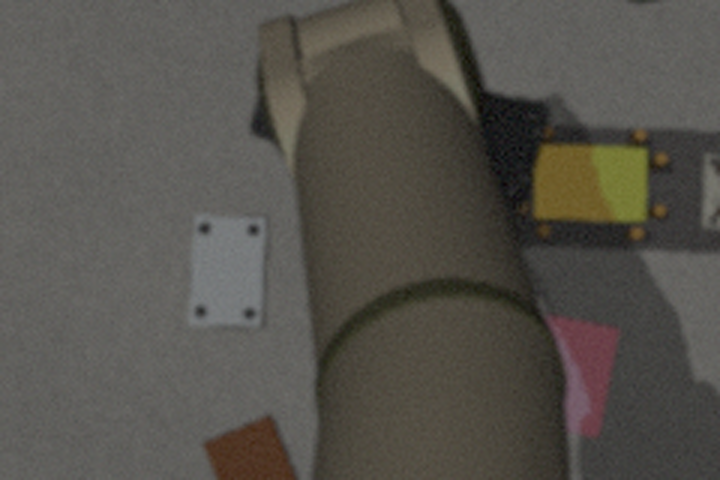

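View pics/s9.png

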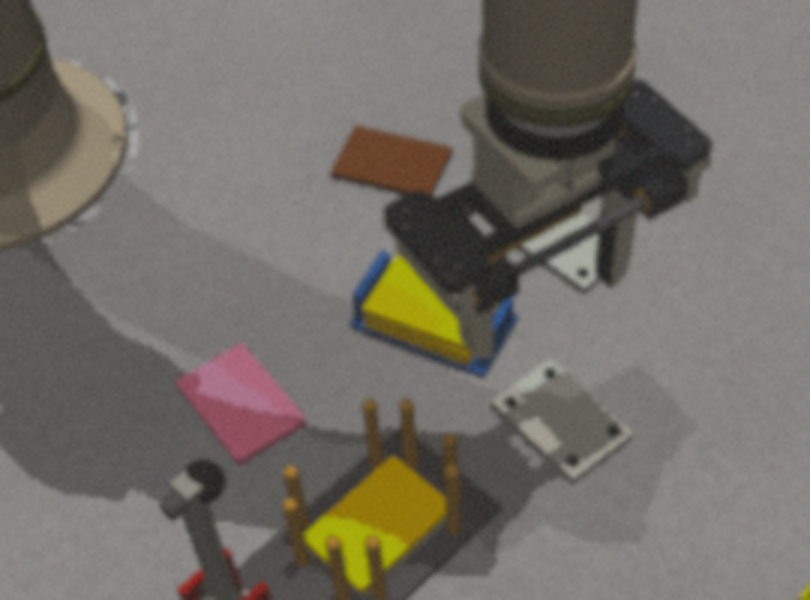

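```bash
python3 -m creep '[[0.5,1.6,-2,-0.004,0.007,0.09,9.3],[0,0,-3,0,0,0,9.3],[0,0,-1.5,0,0,0,9.3],[0,0,0,0,0,0,9.3],[0,0,0,0,0,0,9.3]]' 
python3 st.py .5536 .1163 .05 82.4
python3 - <<'E'
from h import *
s=snapshot("scene"); crop(s,260,150,150,120,5,"s10.png")
E
```

```text
t: 17.65
ee_pos: [0.5524, 0.1084, 0.081]
orientation: [0.084, 0.996, -0.0, 0.002]
force: [-0.9, 0.8, 0.2]
width: 0.0932
t 17.6 tcp [0.5524 0.1084 0.081 ] jaw 80.35 tiltz [ 0.0031 -0.0011] w 0.0932 F [-0.9  0.8  0.2] j1 -0.24 j7 1.00
go cm [ 0.12  0.79 -3.1 ] rotvec [0.001  0.0031 0.0357] yaw deg 2.0 rows>= 1.0
```

View pics/s10.png

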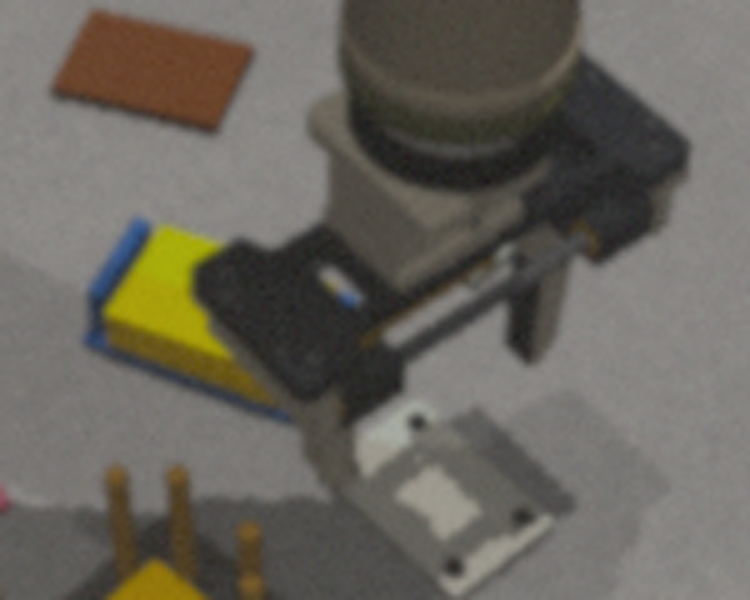

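```bash
python3 -m creep '[[0.1,0.75,-1.5,0.001,0.003,0.035,9.3],[0,0,-0.8,0,0,0,9.3],[0,0,0,0,0,0,9.3],[0,0,0,0,0,0,9.3]]' 
python3 st.py .5536 .1163 .005 82.4
```

```text
t: 18.1
ee_pos: [0.5547, 0.1165, 0.0584]
orientation: [0.066, 0.998, 0.001, 0.002]
force: [-0.8, -0.7, 0.3]
width: 0.0932
t 18.1 tcp [0.5547 0.1165 0.0584] jaw 82.40 tiltz [0.0036 0.001 ] w 0.0932 F [-0.8 -0.7  0.3] j1 -0.25 j7 1.01
go cm [-0.11 -0.02 -5.34] rotvec [-0.001   0.0036  0.    ] yaw deg 0.0 rows>= 2.0
```

Run:
```python
from h import *
s=snapshot("scene"); crop(s,260,150,150,120,5,"s11.png")
```

```text
(no output)
```

View pics/s11.png

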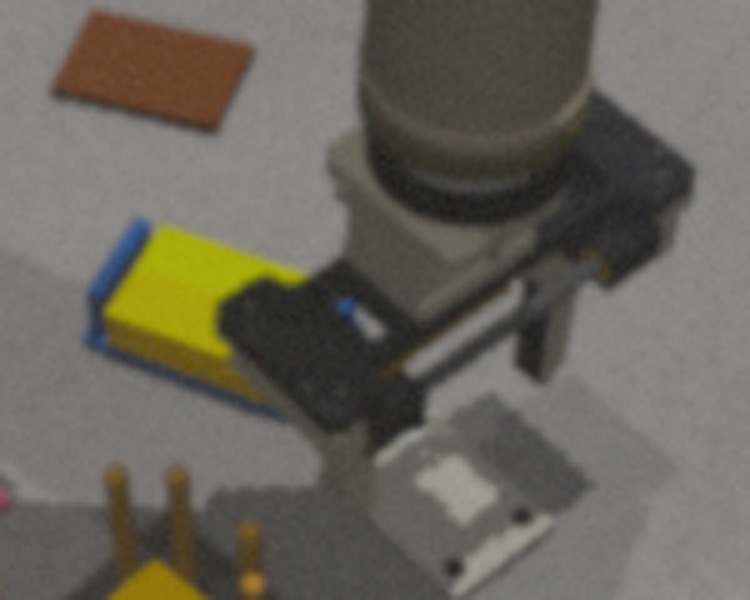

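```bash
python3 -m creep '[[-0.1,0,-1.5,-0.001,0.004,0,9.3],[0,0,-1.5,0,0.001,0,9.3],[-0.05,0,-0.8,0,0.001,0,9.3],[0,0,0,0,0,0,9.3],[0,0,0,0,0,0,9.3]]' 
python3 st.py .5536 .1163 .005 82.4
```

```text
t: 18.65
ee_pos: [0.5531, 0.1161, 0.0178]
orientation: [0.067, 0.998, -0.0, -0.001]
force: [-0.2, 0.1, -0.2]
width: 0.093
t 18.6 tcp [0.5531 0.1161 0.0178] jaw 82.34 tiltz [-0.0025 -0.0002] w 0.0930 F [-0.2  0.1 -0.2] j1 -0.26 j7 1.00
go cm [ 0.05  0.02 -1.28] rotvec [ 0.0002 -0.0025  0.0011] yaw deg 0.1 rows>= 1.0
```

```bash
python3 -m creep '[[0.05,0,-1.1,0,-0.002,0,9.3],[0,0,0,0,0,0,9.3],[0,0,-0.15,0,0,0,9.3],[0,0,0,0,0,0,6.5],[0,0,0,0,0,0,5],[0,0,0,0,0,0,5],[0,0,0,0,0,0,5],[0,0,0,0,0,0,5]]' 35 
python3 st.py .5536 .1163 .005 82.4
```

```text
t: 19.45
ee_pos: [0.5545, 0.1163, 0.0055]
orientation: [0.067, 0.998, 0.0, 0.001]
force: [0.2, 0.8, -1.7]
width: 0.0594
t 19.4 tcp [0.5545 0.1163 0.0055] jaw 82.32 tiltz [0.0018 0.0004] w 0.0594 F [ 0.2  0.8 -1.7] j1 -0.26 j7 0.99
go cm [-0.09  0.   -0.05] rotvec [-0.0004  0.0018  0.0013] yaw deg 0.1 rows>= 1.0
```

```bash
python3 -m creep '[[0,0,2,0,0,0,5],[0,0,4,0,0,0,5],[0,0,4,0,0,-0.14,5],[0,-0.5,2,0,0,-0.145,5],[0,-1.5,0,0,0,-0.145,5],[-0.4,-2,0,0,0,-0.145,5],[-0.4,-2,0,0,0,-0.145,5],[-0.4,-2,0,0,0,-0.145,5],[-0.4,-2,0,0,0,-0.145,5],[-0.4,-2,0,0,0,-0.145,5],[-0.4,-1.5,0,0,0,-0.145,5],[0,-0.5,0,0,0,-0.1,5]]'
python3 st.py .5206 -.043 .12 -0.4
```

```text
t: 20.65
ee_pos: [0.5262, -0.0274, 0.1303]
orientation: [0.711, 0.703, 0.003, 0.001]
force: [-0.4, 0.2, -1.9]
width: 0.059
t 20.6 tcp [ 0.5262 -0.0274  0.1303] jaw -0.71 tiltz [0.0056 0.0033] w 0.0590 F [-0.4  0.2 -1.9] j1 -0.26 j7 0.24
go cm [-0.56 -1.56 -1.03] rotvec [-0.0033  0.0056  0.0055] yaw deg 0.3 rows>= 1.0
```

```bash
python3 -m creep '[[-0.5,-1.3,-0.6,-0.003,0.005,0.005,5],[0,0,0,0,0,0,5],[0,0,0,0,0,0,5]]'
python3 st.py .5206 -.043 .12 -0.4
python3 - <<'E'
from h import *
s=snapshot("scene"); crop(s,220,190,120,110,6,"s12.png")
E
```

```text
t: 20.95
ee_pos: [0.5201, -0.0419, 0.1236]
orientation: [0.709, 0.706, -0.0, -0.0]
force: [-0.7, -0.3, -1.9]
width: 0.0591
t 20.9 tcp [ 0.5201 -0.0419  0.1236] jaw -0.24 tiltz [-0.0006 -0.0003] w 0.0591 F [-0.7 -0.3 -1.9] j1 -0.23 j7 0.27
go cm [ 0.05 -0.11 -0.36] rotvec [ 0.0003 -0.0006 -0.0029] yaw deg -0.2 rows>= 1.0
```

View pics/s12.png

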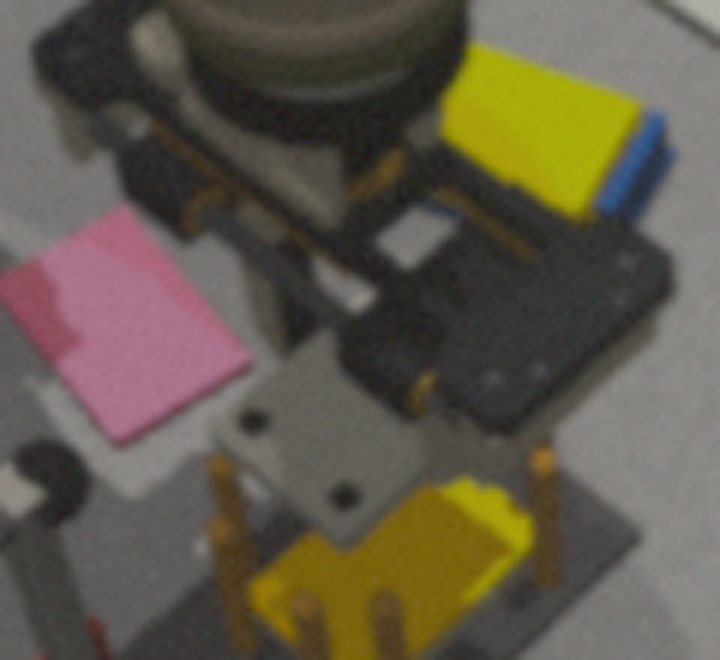

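```bash
python3 - <<'E'
from h import *
s=snapshot("scene")
a=onz(s,np.array([(254,419),(345,495)])/6+[220,190],.1236-.0055+.01)[:,:2]
print(a,a.mean(0), a.mean(0)+[0,.0345])
E
python3 -m creep '[[0.05,-0.1,-1.3,0,0,-0.003,5],[0,0,0,0,0,0,5],[0,0,0,0,0,0,5]]'
python3 st.py .5206 -.043 .12 -0.4
```

```text
[[ 0.50128125 -0.07244815]
 [ 0.54151516 -0.07270723]] [ 0.5213982  -0.07257769] [ 0.5213982  -0.03807769]
t: 21.35
ee_pos: [0.5211, -0.0417, 0.1094]
orientation: [0.709, 0.706, 0.0, -0.0]
force: [-0.5, -0.4, -1.8]
width: 0.059
t 21.4 tcp [ 0.5211 -0.0417  0.1094] jaw -0.25 tiltz [-0.0003  0.0004] w 0.0590 F [-0.5 -0.4 -1.8] j1 -0.21 j7 0.28
go cm [-0.05 -0.13  1.06] rotvec [-0.0004 -0.0003 -0.0026] yaw deg -0.2 rows>= 1.0
```

```bash
python3 -m creep '[[-0.05,-0.2,-0.3,0,0,-0.003,5],[0,0,0,0,0,0,5],[0,0,0,0,0,0,5]]'
python3 st.py .5206 -.0438 .095 -0.4
```

```text
t: 21.65
ee_pos: [0.5205, -0.0436, 0.1059]
orientation: [0.71, 0.705, -0.0, -0.0]
force: [0.4, 0.7, -1.5]
width: 0.0593
t 21.6 tcp [ 0.5205 -0.0436  0.1059] jaw -0.40 tiltz [-0.0007  0.0004] w 0.0593 F [ 0.4  0.7 -1.5] j1 -0.21 j7 0.29
go cm [ 0.01 -0.02 -1.09] rotvec [-0.0004 -0.0007 -0.0001] yaw deg -0.0 rows>= 1.0
```

```bash
python3 -m creep '[[0,0,-0.8,0,0,0,5],[0,0,-0.8,0,0,0,5],[0,0,-0.8,0,0,0,5],[0,0,0,0,0,0,5],[0,0,0,0,0,0,5]]'
python3 st.py .5206 -.0438 .0315 -0.4
```

```text
t: 22.15
ee_pos: [0.5203, -0.0435, 0.0795]
orientation: [0.709, 0.705, -0.0, -0.001]
force: [-0.3, -0.3, -2.5]
width: 0.0593
t 22.1 tcp [ 0.5203 -0.0435  0.0795] jaw -0.38 tiltz [-0.0012  0.0005] w 0.0593 F [-0.3 -0.3 -2.5] j1 -0.18 j7 0.30
go cm [ 0.03 -0.03 -4.8 ] rotvec [-0.0005 -0.0012 -0.0003] yaw deg -0.0 rows>= 1.0
```

```bash
python3 -m creep '[[0,0,-1,0,0,0,5],[0,0,-1,0,0,0,5],[0,0,-1,0,0,0,5],[0,0,-0.7,0,0,0,5],[0,0,0,0,0,0,5],[0,0,0,0,0,0,5]]'
python3 st.py .5206 -.0435 .0318 -0.4
```

```text
t: 22.75
ee_pos: [0.5202, -0.0435, 0.0387]
orientation: [0.71, 0.705, -0.0, -0.001]
force: [-0.0, -0.6, -1.6]
width: 0.0591
t 22.8 tcp [ 0.5202 -0.0435  0.0387] jaw -0.39 tiltz [-0.0017  0.0005] w 0.0591 F [-0.  -0.6 -1.6] j1 -0.14 j7 0.33
go cm [ 0.04  0.   -0.69] rotvec [-0.0005 -0.0017 -0.0001] yaw deg -0.0 rows>= 1.0
```

```bash
python3 -m creep '[[0,0,-0.4,0,0,0,5],[0,0,-0.25,0,0,0,5],[0,0,0,0,0,0,5],[0,0,0,0,0,0,5]]'
python3 st.py .5206 -.0435 .0318 -0.4
```

```text
t: 23.15
ee_pos: [0.5207, -0.0436, 0.0322]
orientation: [0.71, 0.705, -0.0, -0.0]
force: [1.7, 0.3, -2.5]
width: 0.0592
t 23.1 tcp [ 0.5207 -0.0436  0.0322] jaw -0.40 tiltz [-0.0005  0.0004] w 0.0592 F [ 1.7  0.3 -2.5] j1 -0.14 j7 0.33
go cm [-0.01  0.01 -0.04] rotvec [-0.0004 -0.0005 -0.0001] yaw deg -0.0 rows>= 1.0
```

```bash
python3 -m creep '[[0,0,-0.05,0,0,0,6.5],[0,0,0,0,0,0,8],[0,0,0,0,0,0,8],[0,0,0,0,0,0,8]]'
python3 st.py .5206 -.0435 .0318 -0.4
python3 -m creep '[[0,0,2,0,0,0,8],[0,0,4,0,0,0,8],[0,0,3.5,0,0,0,8],[-0.5,1.5,1,0,0,0.145,9.3],[-0.5,3.5,0,0,0,0.145,9.3],[-0.5,3.5,0,0,0,0.145,9.3],[-1.5,3,0,0,0,0.145,9.3],[-1.5,2,0,0,0,0.145,9.3],[-1.7,1.5,0,0,0,0.145,9.3],[-1.7,0,0,0,0,0.145,9.3],[-1.2,0,0,0,0,0.145,9.3],[0,0,0,0,0,0.145,9.3]]' 
python3 st.py .4205 .1187 .10 106.8
```

```text
t: 23.55
ee_pos: [0.5214, -0.0436, 0.0325]
orientation: [0.71, 0.705, 0.001, 0.0]
force: [-0.0, -0.0, -0.5]
width: 0.0797
t 23.6 tcp [ 0.5214 -0.0436  0.0325] jaw -0.39 tiltz [0.0013 0.0004] w 0.0797 F [-0.  -0.  -0.5] j1 -0.14 j7 0.33
go cm [-0.08  0.01 -0.07] rotvec [-0.0004  0.0013 -0.0002] yaw deg -0.0 rows>= 1.0
t: 24.75
ee_pos: [0.427, 0.112, 0.1438]
orientation: [0.118, 0.993, 0.003, 0.003]
force: [-0.0, 0.0, 0.1]
width: 0.0929
t 24.8 tcp [0.427  0.112  0.1438] jaw 76.44 tiltz [0.0061 0.0061] w 0.0929 F [-0.   0.   0.1] j1 -0.33 j7 0.89
go cm [-0.65  0.67 -4.38] rotvec [-0.0076  0.0044  0.5299] yaw deg 30.4 rows>= 4.0
```

```bash
python3 -m creep '[[0,0.3,-1.5,-0.008,0.004,0.145,9.3],[0,0,-1,0,0,0.145,9.3],[0,0,-1,0,0,0.12,9.3],[0,0,0,0,0,0.02,9.3],[0,0,0,0,0,0,9.3]]' 
python3 st.py .4205 .1187 .07 106.8
python3 - <<'E'
from h import *
s=snapshot("top"); crop(s,215,210,265,130,3,"t13.png")
s=snapshot("scene"); crop(s,180,110,250,200,3,"s13.png")
E
```

```text
t: 25.25
ee_pos: [0.4269, 0.1151, 0.1091]
orientation: [-0.104, 0.995, 0.001, 0.002]
force: [-0.7, -0.6, -0.1]
width: 0.0929
t 25.2 tcp [0.4269 0.1151 0.1091] jaw 101.96 tiltz [0.0038 0.0014] w 0.0929 F [-0.7 -0.6 -0.1] j1 -0.27 j7 1.16
go cm [-0.64  0.36 -3.91] rotvec [-0.0016  0.0037  0.0845] yaw deg 4.8 rows>= 1.0
```

View pics/t13.png

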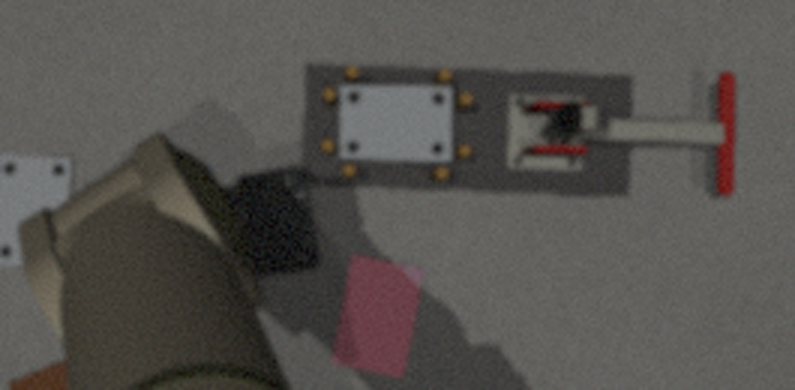

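View pics/s13.png

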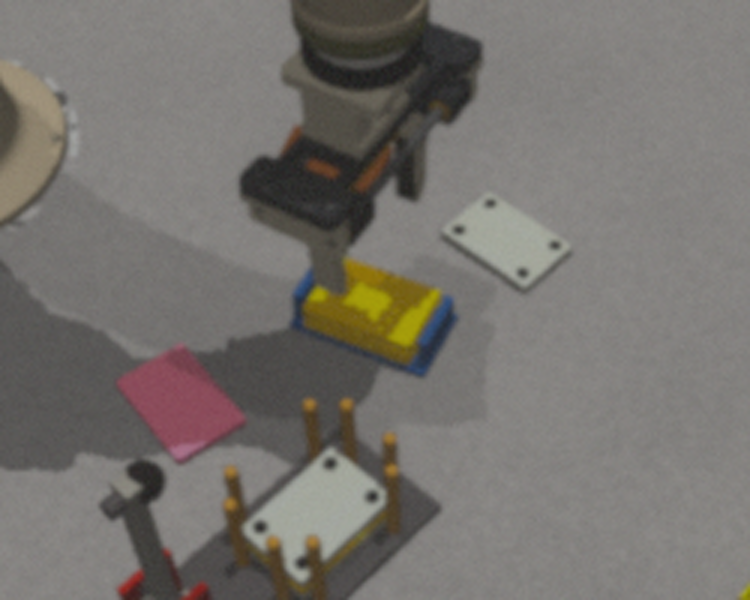

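```bash
python3 -m creep '[[-0.64,0.36,-1.5,-0.002,0.004,0.085,9.3],[-0.1,0,-1.5,0,0.001,0,9.3],[-0.1,0,-0.8,0,0.001,0,9.3],[0,0,0,0,0,0,9.3],[0,0,0,0,0,0,9.3]]' 
python3 st.py .4205 .1187 .0245 106.8
```

```text
t: 25.85
ee_pos: [0.4202, 0.1193, 0.0727]
orientation: [-0.143, 0.99, -0.0, 0.002]
force: [-0.3, -0.4, 0.4]
width: 0.0927
t 25.9 tcp [0.4202 0.1193 0.0727] jaw 106.44 tiltz [0.0033 0.0001] w 0.0927 F [-0.3 -0.4  0.4] j1 -0.31 j7 1.17
go cm [ 0.03 -0.06 -4.82] rotvec [-0.0001  0.0033  0.0063] yaw deg 0.4 rows>= 1.0
```

```bash
python3 -m creep '[[0,-0.05,-1.5,0,0.003,0.006,9.3],[-0.05,0,-1.2,0,0.001,0,9.3],[-0.05,0,-0.8,0,0.001,0,9.3],[0,0,0,0,0,0,9.3],[0,0,0,0,0,0,9.3]]' 
python3 st.py .4205 .1187 .0245 106.8
```

```text
t: 26.35
ee_pos: [0.4213, 0.1192, 0.0393]
orientation: [-0.144, 0.99, 0.0, 0.002]
force: [-0.1, -0.9, 0.5]
width: 0.093
t 26.4 tcp [0.4213 0.1192 0.0393] jaw 106.61 tiltz [0.0029 0.0013] w 0.0930 F [-0.1 -0.9  0.5] j1 -0.35 j7 1.15
go cm [-0.08 -0.05 -1.48] rotvec [-0.0013  0.0029  0.0034] yaw deg 0.2 rows>= 1.0
```

```bash
python3 -m creep '[[-0.08,-0.05,-0.8,-0.001,0.003,0.003,9.3],[0,0,-0.6,0,0.001,0,9.3],[0,0,0,0,0,0,9.3],[0,0,0,0,0,0,9.3]]' 
python3 st.py .4205 .1187 .0245 106.8
```

```text
t: 26.75
ee_pos: [0.4211, 0.1187, 0.0252]
orientation: [-0.146, 0.989, 0.0, 0.0]
force: [-0.8, 0.4, 0.3]
width: 0.0934
t 26.8 tcp [0.4211 0.1187 0.0252] jaw 106.76 tiltz [0.0002 0.0008] w 0.0934 F [-0.8  0.4  0.3] j1 -0.36 j7 1.13
go cm [-0.06 -0.   -0.07] rotvec [-0.0008  0.0002  0.0008] yaw deg 0.0 rows>= 1.0
```

```bash
python3 -m creep '[[-0.1,0,-0.06,0,0,0,7.5],[0,0,0,0,0,0,6.5],[0,0,0,0,0,0,5],[0,0,0,0,0,0,5],[0,0,0,0,0,0,5],[0,0,0,0,0,0,5]]' 20
python3 st.py .4205 .1187 .0245 106.8
python3 -m creep '[[0,0,1,0,0,0,5],[0,0,3,0,0,0,5],[0,0,4,0,0,-0.14,5],[0,0,2.5,0,0,-0.145,5],[0.5,-1,0,0,0,-0.145,5],[1,-2,0,0,0,-0.145,5],[1.5,-2,0,0,0,-0.145,5],[1.5,-2,0,0,0,-0.145,5],[1.5,-2,0,0,0,-0.145,5],[1.5,-2,0,0,0,-0.145,5],[1,-2,0,0,0,-0.145,5],[1,-2,0,0,0,-0.145,5]]'
python3 st.py .5206 -.042 .12 -0.4
```

```text
t: 27.35
ee_pos: [0.4201, 0.1187, 0.0249]
orientation: [-0.146, 0.989, 0.0, 0.0]
force: [0.6, -0.2, 0.0]
width: 0.06
t 27.4 tcp [0.4201 0.1187 0.0249] jaw 106.75 tiltz [0.0007 0.0011] w 0.0600 F [ 0.6 -0.2  0. ] j1 -0.36 j7 1.12
go cm [ 0.04 -0.   -0.04] rotvec [-0.0011  0.0007  0.0009] yaw deg 0.1 rows>= 1.0
t: 28.55
ee_pos: [0.514, -0.0338, 0.1434]
orientation: [0.563, 0.826, 0.006, 0.001]
force: [0.1, 0.1, -0.7]
width: 0.0592
t 28.6 tcp [ 0.514  -0.0338  0.1434] jaw 21.42 tiltz [0.009  0.0078] w 0.0592 F [ 0.1  0.1 -0.7] j1 -0.16 j7 0.50
go cm [ 0.66 -0.82 -2.34] rotvec [-0.006   0.0103 -0.3808] yaw deg -21.8 rows>= 3.0
```

```bash
python3 -m creep '[[0.3,-0.4,-0.5,-0.006,0.009,-0.145,5],[0.1,0,-0.5,0,0,-0.145,5],[0,0,0,0,0,-0.08,5],[0,0,0,0,0,0,5],[0,0,0,0,0,0,5]]'
python3 st.py .5206 -.0428 .11 -0.4
python3 - <<'E'
from h import *
s=snapshot("scene"); crop(s,220,190,120,110,6,"s14.png")
E
```

```text
t: 29.05
ee_pos: [0.5182, -0.0408, 0.1365]
orientation: [0.711, 0.703, 0.002, -0.0]
force: [-0.1, 0.8, 0.3]
width: 0.0595
t 29.1 tcp [ 0.5182 -0.0408  0.1365] jaw -0.71 tiltz [0.0023 0.0035] w 0.0595 F [-0.1  0.8  0.3] j1 -0.22 j7 0.24
go cm [ 0.24 -0.2  -2.65] rotvec [-0.0035  0.0023  0.0054] yaw deg 0.3 rows>= 1.0
```

View pics/s14.png

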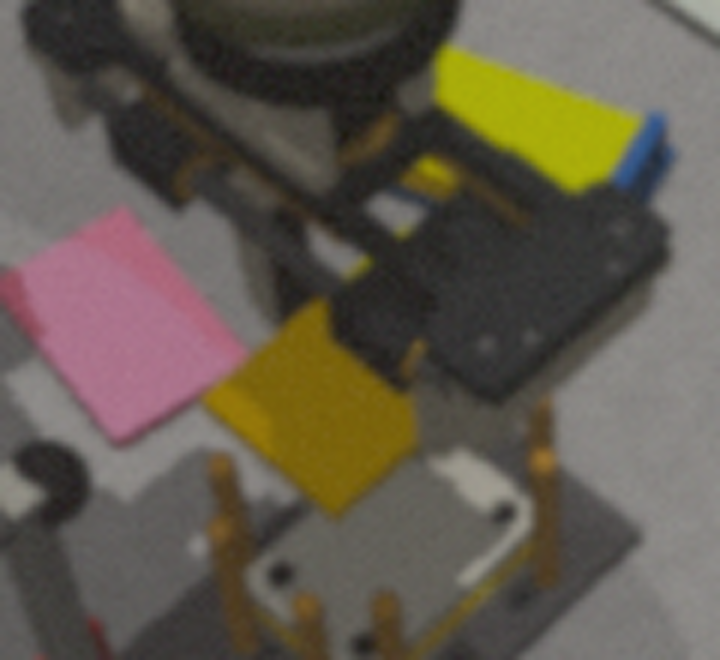

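```bash
python3 -m creep '[[0.22,-0.22,-1.3,-0.003,0.002,0.005,5],[0,0,-0.5,0,0,0,5],[0,0,0,0,0,0,5],[0,0,0,0,0,0,5]]'
python3 st.py .5206 -.043 .11 -0.4
```

```text
t: 29.5
ee_pos: [0.5204, -0.0428, 0.117]
orientation: [0.708, 0.706, 0.001, -0.0]
force: [-0.8, 0.1, 0.0]
width: 0.0595
t 29.5 tcp [ 0.5204 -0.0428  0.117 ] jaw -0.16 tiltz [0.0001 0.0015] w 0.0595 F [-0.8  0.1  0. ] j1 -0.20 j7 0.26
go cm [ 0.02 -0.02 -0.7 ] rotvec [-0.0015  0.0001 -0.0042] yaw deg -0.2 rows>= 1.0
```

```bash
python3 -m creep '[[0,0,-1.2,-0.0015,0,-0.004,5],[0,0,0,0,0,0,5],[0,0,-1,0,0,0,5],[0,0,-1,0,0,0,5],[0,0,-1,0,0,0,5],[0,0,0,0,0,0,5],[0,0,0,0,0,0,5]]'
python3 st.py .5206 -.0428 .039 -0.4
```

```text
t: 30.2
ee_pos: [0.5199, -0.0428, 0.0705]
orientation: [0.709, 0.705, -0.0, -0.0]
force: [-0.9, -0.9, -0.2]
width: 0.0598
t 30.2 tcp [ 0.5199 -0.0428  0.0705] jaw -0.38 tiltz [-0.0012 -0.0001] w 0.0598 F [-0.9 -0.9 -0.2] j1 -0.17 j7 0.29
go cm [ 0.07 -0.   -3.15] rotvec [ 0.0001 -0.0012 -0.0003] yaw deg -0.0 rows>= 1.0
```

```bash
python3 -m creep '[[0.05,0,-1,0,-0.001,0,5],[0,0,-1,0,0,0,5],[0,0,-0.5,0,0,0,5],[0,0,0,0,0,0,5],[0,0,0,0,0,0,5]]'
python3 st.py .5206 -.0428 .0392 -0.4
```

```text
t: 30.7
ee_pos: [0.5206, -0.0428, 0.0433]
orientation: [0.709, 0.705, 0.0, 0.0]
force: [-0.7, -0.3, 0.0]
width: 0.0594
t 30.7 tcp [ 0.5206 -0.0428  0.0433] jaw -0.39 tiltz [ 0.0002 -0.0001] w 0.0594 F [-0.7 -0.3  0. ] j1 -0.14 j7 0.30
go cm [-0.    0.   -0.41] rotvec [ 0.0001  0.0002 -0.0002] yaw deg -0.0 rows>= 1.0
```

```bash
python3 -m creep '[[0,0,-0.38,0,0,0,5],[0,0,0,0,0,0,5],[0,0,0,0,0,0,6.5],[0,0,0,0,0,0,8],[0,0,0,0,0,0,8],[0,0,0,0,0,0,8]]'
python3 st.py .5206 -.0428 .039 -0.4
python3 -m creep '[[0,0,2,0,0,0,8],[0,0,4,0,0,0,8],[0,0.5,2.5,0,0,0.12,8],[-0.5,3,1,0,0,0.145,9.3],[-0.5,3.5,0,0,0,0.145,9.3],[-0.5,3.5,0,0,0,0.145,9.3],[-1,3.5,0,0,0,0.145,9.3],[-1,3.5,0,0,0,0.145,9.3],[-1,3.5,0,0,0,0.145,9.3],[-1,3.5,0,0,0,0.145,9.3],[-1,2.5,0,0,0,0.145,9.3],[-0.3,0.5,0,0,0,0.145,9.3]]' 
python3 st.py .4437 .2521 .06 91.5
python3 - <<'E'
from h import *
s=snapshot("top"); crop(s,150,190,240,160,3,"t15.png")
s=snapshot("scene"); crop(s,180,110,250,200,3,"s15.png")
E
```

```text
t: 31.3
ee_pos: [0.5213, -0.0428, 0.0401]
orientation: [0.709, 0.705, 0.001, 0.001]
force: [0.7, 0.6, 0.5]
width: 0.0793
t 31.3 tcp [ 0.5213 -0.0428  0.0401] jaw -0.39 tiltz [ 0.0019 -0.0001] w 0.0793 F [0.7 0.6 0.5] j1 -0.14 j7 0.30
go cm [-0.07  0.   -0.11] rotvec [ 0.0001  0.0019 -0.0002] yaw deg -0.0 rows>= 1.0
t: 32.5
ee_pos: [0.4504, 0.241, 0.1415]
orientation: [0.054, 0.998, 0.004, 0.004]
force: [-0.5, -0.0, 0.1]
width: 0.0931
t 32.5 tcp [0.4504 0.241  0.1415] jaw 83.76 tiltz [0.0092 0.0074] w 0.0931 F [-0.5 -0.   0.1] j1 -0.53 j7 0.76
go cm [-0.67  1.11 -8.15] rotvec [-0.008   0.0087  0.1351] yaw deg 7.7 rows>= 2.0
```

View pics/t15.png

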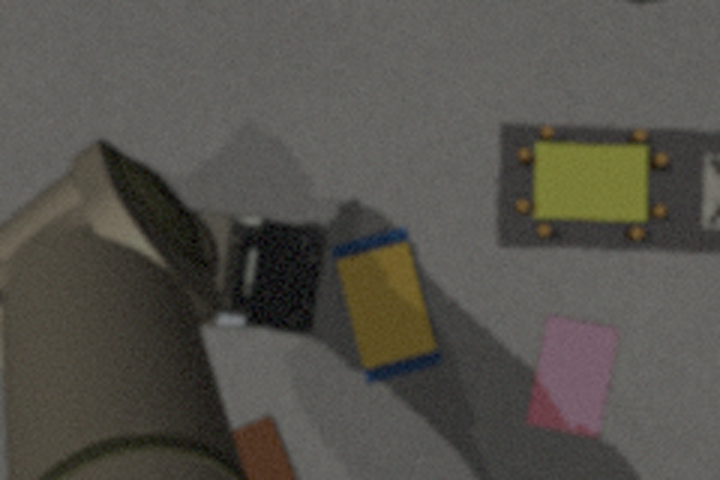

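View pics/s15.png

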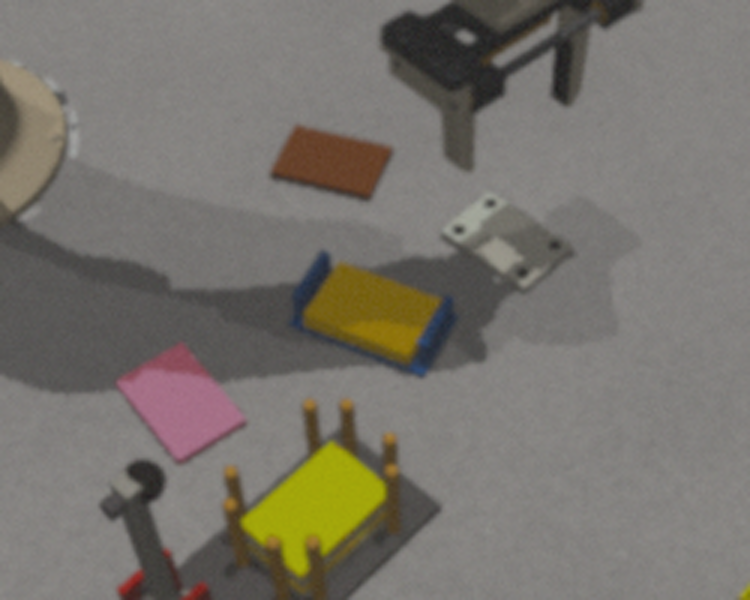

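```bash
python3 - <<'E'
from h import *
s=snapshot("scene")
b=onz(s,np.array([(459,230),(490,203),(555,245),(523,272)])/3+[180,110],.01)[:,:2];print(b.mean(0)); d=b[2]-b[1]+b[3]-b[0]; print(np.degrees(np.arctan2(d[1],d[0])))
E
python3 -m creep '[[-0.3,0.8,-2,-0.008,0.009,0.13,9.3],[0,0,-2.5,0,0,0,9.3],[0,0,-1.5,0,0,0,9.3],[0,0,0,0,0,0,9.3],[0,0,0,0,0,0,9.3]]' 
python3 st.py .444 .2525 .05 91
```

```text
[0.44474984 0.25343332]
0.5644557788124541
t: 33.15
ee_pos: [0.4518, 0.2401, 0.0806]
orientation: [0.008, 1.0, -0.002, 0.001]
force: [0.2, -0.6, 0.3]
width: 0.0927
t 33.1 tcp [0.4518 0.2401 0.0806] jaw 89.05 tiltz [ 0.0024 -0.0039] w 0.0927 F [ 0.2 -0.6  0.3] j1 -0.53 j7 0.80
go cm [-0.78  1.24 -3.06] rotvec [0.0039 0.0025 0.0341] yaw deg 2.0 rows>= 1.0
```

```bash
python3 -m creep '[[-0.75,1.2,-1.5,0.004,0.002,0.034,9.3],[0,0,-1,0,0,0,9.3],[0,0,0,0,0,0,9.3],[0,0,0,0,0,0,9.3]]' 
python3 st.py .444 .2525 .03 91
```

```text
t: 33.55
ee_pos: [0.4469, 0.2502, 0.0577]
orientation: [-0.004, 1.0, 0.0, 0.002]
force: [0.3, 0.5, 0.2]
width: 0.0926
t 33.5 tcp [0.4469 0.2502 0.0577] jaw 90.43 tiltz [0.0045 0.0002] w 0.0926 F [0.3 0.5 0.2] j1 -0.56 j7 0.79
go cm [-0.29  0.23 -2.77] rotvec [-0.0003  0.0045  0.01  ] yaw deg 0.6 rows>= 1.0
```

```bash
python3 -m creep '[[-0.35,0.25,-1.2,0,0.004,0.01,9.3],[-0.05,0,-1.2,0,0.001,0,9.3],[0,0,-0.8,0,0.001,0,9.3],[0,0,0,0,0,0,9.3],[0,0,0,0,0,0,9.3]]' 
python3 st.py .444 .2525 .005 91
```

```text
t: 34.05
ee_pos: [0.4435, 0.252, 0.0237]
orientation: [-0.008, 1.0, 0.0, -0.0]
force: [-0.3, 0.2, -0.5]
width: 0.0926
t 34.0 tcp [0.4435 0.252  0.0237] jaw 90.88 tiltz [-0.001   0.0002] w 0.0926 F [-0.3  0.2 -0.5] j1 -0.58 j7 0.78
go cm [ 0.05  0.05 -1.87] rotvec [-0.0002 -0.001   0.0021] yaw deg 0.1 rows>= 1.0
```

```bash
python3 -m creep '[[0.05,0.05,-1,0,-0.001,0.002,9.3],[0,0,-0.7,0,0,0,9.3],[0,0,0,0,0,0,9.3],[0,0,0,0,0,0,9.3]]' 
python3 st.py .444 .2525 .005 91
```

```text
t: 34.45
ee_pos: [0.4442, 0.2526, 0.0052]
orientation: [-0.009, 1.0, 0.0, 0.0]
force: [-0.5, 0.6, 0.1]
width: 0.0928
t 34.5 tcp [0.4442 0.2526 0.0052] jaw 91.00 tiltz [0.0003 0.0002] w 0.0928 F [-0.5  0.6  0.1] j1 -0.59 j7 0.78
go cm [-0.02 -0.01 -0.02] rotvec [-0.0002  0.0003  0.    ] yaw deg 0.0 rows>= 1.0
```

```bash
python3 -m creep '[[0,0,0,0,0,0,6.5],[0,0,0,0,0,0,5],[0,0,0,0,0,0,5],[0,0,0,0,0,0,5],[0,0,0,0,0,0,5]]' 35 
python3 st.py .444 .2525 .005 91
python3 -m creep '[[0,0,2,0,0,0,5],[0,0,4,0,0,-0.1,5],[0,-1,4,0,0,-0.145,5],[0.3,-3,2,0,0,-0.145,5],[0.5,-3.5,0,0,0,-0.145,5],[0.8,-3.5,0,0,0,-0.145,5],[0.9,-3.5,0,0,0,-0.145,5],[0.9,-3.5,0,0,0,-0.145,5],[0.9,-3.5,0,0,0,-0.145,5],[0.9,-3.5,0,0,0,-0.145,5],[0.9,-2.5,0,0,0,-0.145,5],[0.3,-0.5,0,0,0,-0.1,5]]'
python3 st.py .5206 -.043 .12 -0.4
```

```text
t: 34.95
ee_pos: [0.4445, 0.2527, 0.0059]
orientation: [-0.009, 1.0, 0.0, 0.001]
force: [-0.0, -0.8, -2.2]
width: 0.0594
t 35.0 tcp [0.4445 0.2527 0.0059] jaw 90.99 tiltz [0.0012 0.0009] w 0.0594 F [-0.  -0.8 -2.2] j1 -0.59 j7 0.78
go cm [-0.05 -0.02 -0.09] rotvec [-0.0009  0.0012  0.0002] yaw deg 0.0 rows>= 1.0
t: 36.15
ee_pos: [0.5063, -0.0368, 0.1308]
orientation: [0.696, 0.718, 0.004, 0.001]
force: [0.1, -0.1, -2.7]
width: 0.0591
t 36.1 tcp [ 0.5063 -0.0368  0.1308] jaw 1.80 tiltz [0.0072 0.0035] w 0.0591 F [ 0.1 -0.1 -2.7] j1 -0.23 j7 0.28
go cm [ 1.43 -0.62 -1.08] rotvec [-0.0034  0.0072 -0.0384] yaw deg -2.2 rows>= 1.0
```

```bash
python3 -m creep '[[1.2,-0.1,-0.6,-0.003,0.007,-0.035,5],[0,0,0,0,0,0,5],[0,0,0,0,0,0,5]]'
python3 st.py .5206 -.043 .12 -0.4
python3 - <<'E'
from h import *
s=snapshot("scene"); crop(s,220,190,120,110,6,"s16.png")
E
```

```text
t: 36.45
ee_pos: [0.519, -0.0382, 0.1237]
orientation: [0.709, 0.705, -0.001, -0.0]
force: [0.2, -1.0, -3.1]
width: 0.0596
t 36.5 tcp [ 0.519  -0.0382  0.1237] jaw -0.27 tiltz [-0.0015 -0.0002] w 0.0596 F [ 0.2 -1.  -3.1] j1 -0.23 j7 0.26
go cm [ 0.16 -0.48 -0.37] rotvec [ 0.0002 -0.0015 -0.0022] yaw deg -0.1 rows>= 1.0
```

View pics/s16.png

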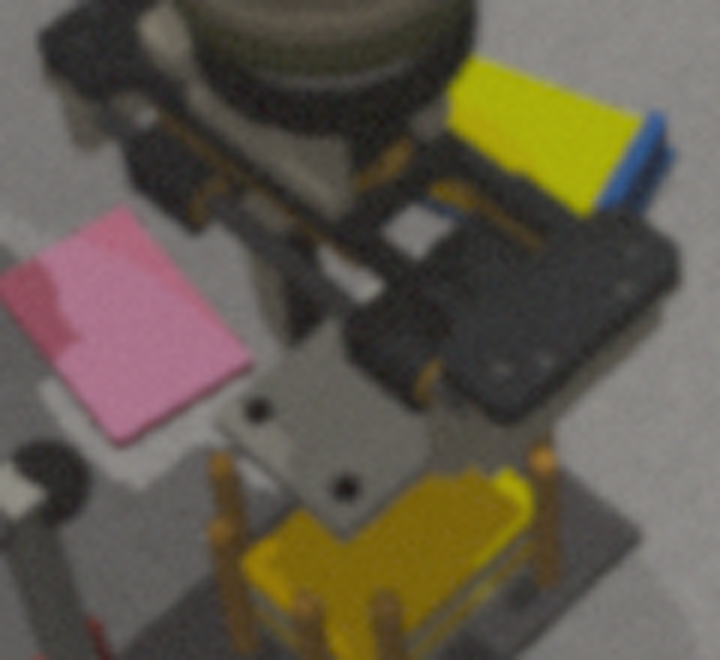

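```bash
python3 - <<'E'
from h import *
s=snapshot("scene")
a=onz(s,np.array([(259,410),(346,487)])/6+[220,190],.1237-.0059+.01)[:,:2]
print(a,a.mean(0), a.mean(0)+[0,.0345])
E
python3 -m creep '[[0.15,-0.45,-1.3,0,-0.001,-0.002,5],[0,0,0,0,0,0,5],[0,0,0,0,0,0,5]]'
python3 st.py .5206 -.043 .12 -0.4
```

```text
[[ 0.49986736 -0.06900513]
 [ 0.5395829  -0.07039787]] [ 0.51972513 -0.0697015 ] [ 0.51972513 -0.0352015 ]
t: 36.85
ee_pos: [0.52, -0.0414, 0.1097]
orientation: [0.708, 0.706, 0.0, -0.0]
force: [0.3, 0.7, -1.4]
width: 0.0595
t 36.9 tcp [ 0.52   -0.0414  0.1097] jaw -0.14 tiltz [-0.0005  0.0007] w 0.0595 F [ 0.3  0.7 -1.4] j1 -0.21 j7 0.28
go cm [ 0.06 -0.16  1.03] rotvec [-0.0007 -0.0005 -0.0045] yaw deg -0.3 rows>= 1.0
```

```bash
python3 -m creep '[[0.06,-0.2,-0.4,0,0,-0.0045,5],[0,0,0,0,0,0,5],[0,0,0,0,0,0,5],[0,0,-0.8,0,0,0,5],[0,0,-0.8,0,0,0,5],[0,0,-0.8,0,0,0,5],[0,0,0,0,0,0,5],[0,0,0,0,0,0,5]]'
python3 st.py .5206 -.0432 .0505 -0.4
```

```text
t: 37.65
ee_pos: [0.5201, -0.0434, 0.0788]
orientation: [0.71, 0.705, -0.0, -0.001]
force: [-0.8, 0.5, -2.9]
width: 0.0591
t 37.6 tcp [ 0.5201 -0.0434  0.0788] jaw -0.40 tiltz [-0.0014  0.001 ] w 0.0591 F [-0.8  0.5 -2.9] j1 -0.18 j7 0.30
go cm [ 0.05  0.02 -2.83] rotvec [-0.001  -0.0014 -0.0001] yaw deg -0.0 rows>= 1.0
```

```bash
python3 -m creep '[[0.05,0,-1,-0.001,-0.001,0,5],[0,0,-0.8,0,0,0,5],[0,0,-0.5,0,0,0,5],[0,0,0,0,0,0,5],[0,0,0,0,0,0,5]]'
python3 st.py .5206 -.0432 .0505 -0.4
```

```text
t: 38.15
ee_pos: [0.5206, -0.0434, 0.0535]
orientation: [0.71, 0.705, -0.0, -0.0]
force: [-0.1, -0.8, -2.8]
width: 0.0594
t 38.1 tcp [ 0.5206 -0.0434  0.0535] jaw -0.40 tiltz [-0.0007 -0.0001] w 0.0594 F [-0.1 -0.8 -2.8] j1 -0.16 j7 0.31
go cm [-0.    0.02 -0.3 ] rotvec [ 0.0001 -0.0007 -0.0001] yaw deg -0.0 rows>= 1.0
```

```bash
python3 -m creep '[[0,0,-0.3,0,0,0,5],[0,0,0,0,0,0,5],[0,0,0,0,0,0,6.5],[0,0,0,0,0,0,8],[0,0,0,0,0,0,8],[0,0,0,0,0,0,8]]'
python3 st.py .5206 -.0432 .0505 -0.4
python3 -m creep '[[0,0,2,0,0,0,8],[0,0,4,0,0,0,8],[0,0,4.5,0,0,0,8],[-2,1,4.5,0,0,0,8],[-2,2,4.5,0,0,0,8],[-2,2,2.5,0,0,-0.145,8],[-1,2,0,0,0,-0.145,8],[0,0,0,0,0,-0.145,8],[0,0,0,0,0,0,8]]'
python3 st.py .49 -.2962 .27 -90.4
python3 - <<'E'
from h import *
s=snapshot("top"); crop(s,215,200,265,130,3,"t17.png")
s=snapshot("scene"); crop(s,160,150,250,230,3,"s17.png")
E
```

```text
t: 38.75
ee_pos: [0.5219, -0.0435, 0.0515]
orientation: [0.71, 0.705, 0.001, 0.001]
force: [0.5, -0.9, 0.9]
width: 0.0792
t 38.8 tcp [ 0.5219 -0.0435  0.0515] jaw -0.41 tiltz [ 0.0023 -0.0001] w 0.0792 F [ 0.5 -0.9  0.9] j1 -0.15 j7 0.31
go cm [-0.13  0.03 -0.1 ] rotvec [0.0001 0.0023 0.0001] yaw deg 0.0 rows>= 1.0
t: 39.65
ee_pos: [0.4501, 0.0263, 0.2766]
orientation: [0.849, 0.528, 0.004, -0.001]
force: [-0.6, -0.4, 1.0]
width: 0.08
t 39.6 tcp [0.4501 0.0263 0.2766] jaw -26.19 tiltz [0.0049 0.0057] w 0.0800 F [-0.6 -0.4  1. ] j1 -0.60 j7 -0.46
go cm [  3.99 -32.25  -0.66] rotvec [-0.0024  0.0076 -1.1206] yaw deg -64.2 rows>= 8.0
```

View pics/t17.png

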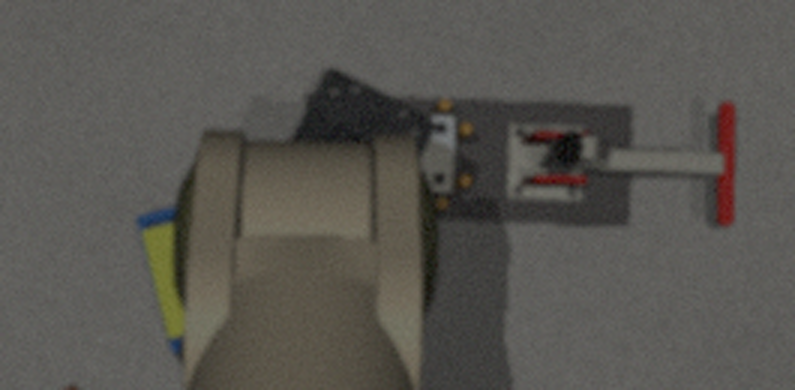

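View pics/s17.png

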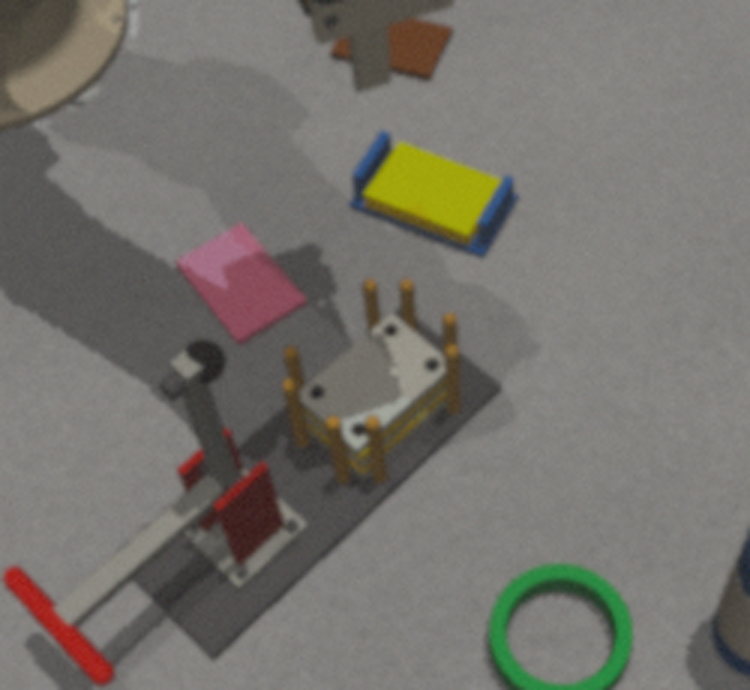

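```bash
python3 -m creep '[[0.3,-3.5,0,-0.002,0.007,-0.14,8],[0.4,-3.8,0,0,0,-0.145,8],[0.4,-3.8,0,0,0,-0.145,8],[0.4,-3.8,0,0,0,-0.145,8],[0.4,-3.8,0,0,0,-0.145,8],[0.4,-3.8,0,0,0,-0.145,8],[0.5,-3.8,0,0,0,-0.14,8],[0.5,-3,0,0,0,-0.1,8],[0,0,0,0,0,0,8],[0,0,0,0,0,0,8]]'
python3 st.py .49 -.2962 .17 -90.4
```

```text
t: 40.75
ee_pos: [0.4812, -0.2837, 0.272]
orientation: [1.0, 0.003, -0.003, -0.001]
force: [0.3, 0.5, -1.5]
width: 0.0799
t 40.8 tcp [ 0.4812 -0.2837  0.272 ] jaw -89.64 tiltz [-0.0057  0.002 ] w 0.0799 F [ 0.3  0.5 -1.5] j1 -0.13 j7 -0.69
go cm [  0.88  -1.25 -10.2 ] rotvec [-0.002  -0.0057 -0.0133] yaw deg -0.8 rows>= 3.0
```

```bash
python3 -m creep '[[0.8,-1.2,-2,-0.002,-0.006,-0.013,6],[0,0,-3.5,0,0,0,6],[0,0,-2,0,0,0,6],[0,0,0,0,0,0,6],[0,0,0,0,0,0,6]]'
python3 st.py .49 -.2962 .066 -90.4
python3 - <<'E'
from h import *
s=snapshot("top"); crop(s,360,180,160,120,5,"t18.png")
s=snapshot("scene"); crop(s,130,230,160,160,4,"s18.png")
E
```

```text
t: 41.25
ee_pos: [0.4893, -0.2918, 0.1941]
orientation: [1.0, 0.006, -0.0, -0.002]
force: [0.5, -0.7, 0.4]
width: 0.0603
t 41.2 tcp [ 0.4893 -0.2918  0.1941] jaw -89.32 tiltz [-0.0006  0.0037] w 0.0603 F [ 0.5 -0.7  0.4] j1 -0.04 j7 -0.58
go cm [  0.07  -0.44 -12.81] rotvec [-0.0037 -0.0006 -0.0189] yaw deg -1.1 rows>= 3.0
```

View pics/t18.png

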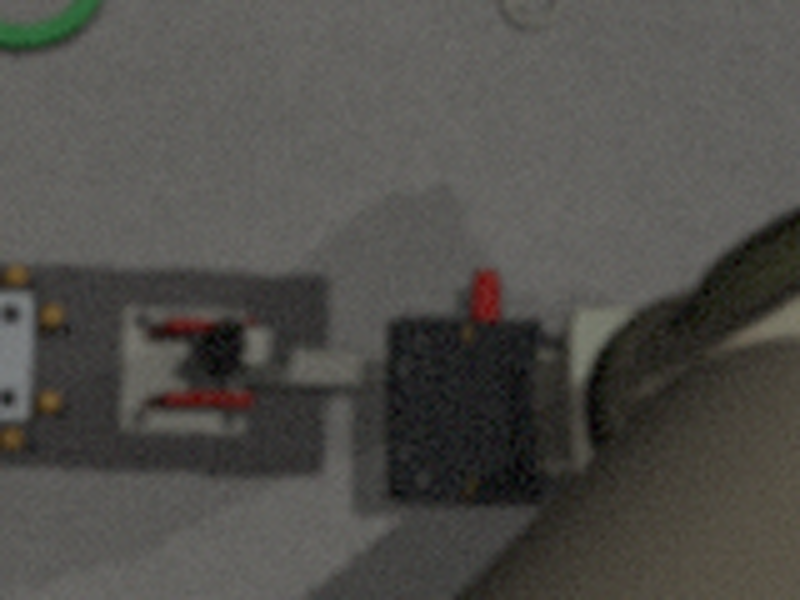

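View pics/s18.png

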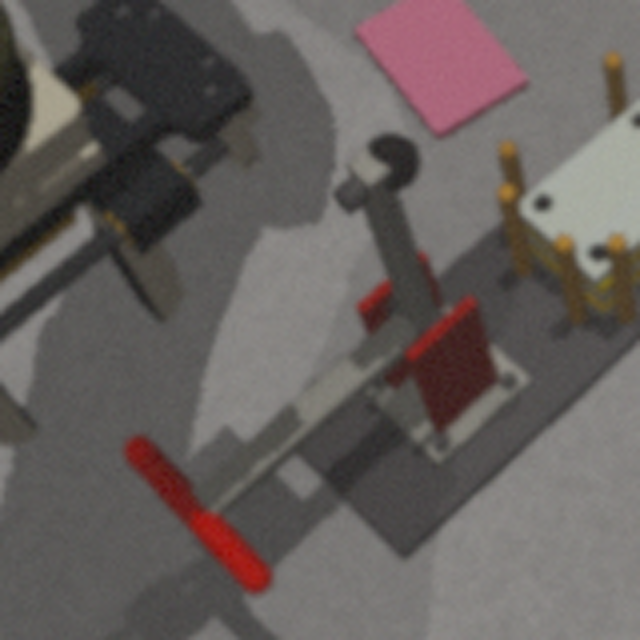

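Run:
```python
from h import *
s=snapshot("top")
print(onz(s,[(360+270/5,180+345/5),(360+200/5,180+345/5),(360+388/5,180+400/5),(360+540/5,180+400/5)],.20).round(3))
print(onz(s,[(360+388/5,180+400/5),(360+540/5,180+400/5)],.30).round(3))
# scene: knob tip
s=snapshot("scene")
for z in (.19,.2,.21,.22): print(z,onz(s,[(130+345/4,230+192/4),(130+395/4,230+160/4)],z).round(3))
```

```text
[[ 0.519 -0.176  0.2  ]
 [ 0.519 -0.147  0.2  ]
 [ 0.498 -0.226  0.2  ]
 [ 0.499 -0.29   0.2  ]]
[[ 0.493 -0.203  0.3  ]
 [ 0.495 -0.261  0.3  ]]
0.19 [[ 0.504 -0.172  0.19 ]
 [ 0.508 -0.147  0.19 ]]
0.2 [[ 0.51  -0.174  0.2  ]
 [ 0.514 -0.15   0.2  ]]
0.21 [[ 0.516 -0.177  0.21 ]
 [ 0.519 -0.153  0.21 ]]
0.22 [[ 0.522 -0.179  0.22 ]
 [ 0.525 -0.156  0.22 ]]
```

```bash
python3 -m creep '[[0.05,-0.4,-2.5,-0.004,-0.001,-0.018,6],[0,0,-3,0,0,0,6],[0,0,-2.5,0,0,0,6],[0,0,0,0,0,0,6],[0,0,0,0,0,0,6]]'
python3 st.py .49 -.2962 .068 -90.4
```

```text
t: 41.95
ee_pos: [0.494, -0.2976, 0.1184]
orientation: [1.0, -0.002, 0.006, 0.002]
force: [0.3, -0.0, 1.1]
width: 0.0602
t 42.0 tcp [ 0.494  -0.2976  0.1184] jaw -90.27 tiltz [ 0.0121 -0.005 ] w 0.0602 F [ 0.3 -0.   1.1] j1 0.04 j7 -0.49
go cm [-0.4   0.14 -5.04] rotvec [ 0.005   0.0121 -0.0022] yaw deg -0.1 rows>= 2.0
```

```bash
python3 -m creep '[[-0.4,0.15,-1.5,0.005,0.012,-0.002,6],[0,0,-1.5,0,0,0,6],[0,0,-1,0,0,0,6],[0,0,0,0,0,0,6],[0,0,0,0,0,0,6]]'
python3 st.py .49 -.2962 .068 -90.4
python3 - <<'E'
from h import *
s=snapshot("scene"); crop(s,130,230,160,160,4,"s19.png")
E
```

```text
t: 42.45
ee_pos: [0.4913, -0.2965, 0.0781]
orientation: [1.0, -0.003, 0.002, 0.001]
force: [0.8, 0.3, 0.1]
width: 0.0599
t 42.5 tcp [ 0.4913 -0.2965  0.0781] jaw -90.34 tiltz [ 0.0033 -0.0012] w 0.0599 F [0.8 0.3 0.1] j1 0.09 j7 -0.45
go cm [-0.13  0.03 -1.01] rotvec [ 0.0012  0.0033 -0.001 ] yaw deg -0.1 rows>= 1.0
```

View pics/s19.png

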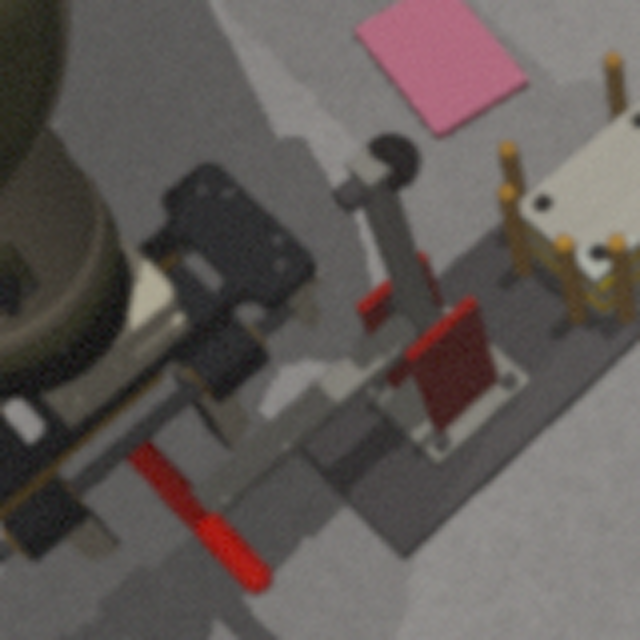

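```bash
python3 -m creep '[[-0.1,0,-1,0.001,0.003,-0.001,6],[0,0,0,0,0,0,3],[0,0,0,0,0,0,1],[0,0,0,0,0,0,1],[0,0,0,0,0,0,1],[0,0,0,0,0,0,1]]' 40
python3 st.py .49 -.2962 .068 -90.4
```

```text
t: 43.1
ee_pos: [0.4907, -0.2969, 0.0682]
orientation: [1.0, -0.004, 0.001, 0.0]
force: [-0.2, -0.5, 0.5]
width: 0.025
t 43.1 tcp [ 0.4907 -0.2969  0.0682] jaw -90.41 tiltz [ 0.0013 -0.0008] w 0.0250 F [-0.2 -0.5  0.5] j1 0.10 j7 -0.44
go cm [-0.07  0.07 -0.02] rotvec [0.0008 0.0013 0.0001] yaw deg 0.0 rows>= 1.0
```

```bash
python3 -m creep '[[0,0,0,0,0,0,1],[0,0,0,0,0,0,1],[0,0,0,0,0,0,1]]' 40
python3 st.py .49 -.2962 .068 -90.4
python3 - <<'E'
import numpy as np
for q in np.arange(0,1.7,.1):
    print("%.1f y %.2f z %.2f cm"%(q,13*(1-np.cos(q)),13*np.sin(q)),end='; ')
E
```

```text
t: 43.4
ee_pos: [0.4908, -0.2949, 0.0683]
orientation: [1.0, -0.003, 0.001, -0.001]
force: [-0.9, -1.6, -1.5]
width: 0.0127
t 43.4 tcp [ 0.4908 -0.2949  0.0683] jaw -90.34 tiltz [0.001  0.0023] w 0.0127 F [-0.9 -1.6 -1.5] j1 0.10 j7 -0.44
go cm [-0.08 -0.13 -0.03] rotvec [-0.0023  0.001  -0.0011] yaw deg -0.1 rows>= 1.0
0.0 y 0.00 z 0.00 cm; 0.1 y 0.06 z 1.30 cm; 0.2 y 0.26 z 2.58 cm; 0.3 y 0.58 z 3.84 cm; 0.4 y 1.03 z 5.06 cm; 0.5 y 1.59 z 6.23 cm; 0.6 y 2.27 z 7.34 cm; 0.7 y 3.06 z 8.37 cm; 0.8 y 3.94 z 9.33 cm; 0.9 y 4.92 z 10.18 cm; 1.0 y 5.98 z 10.94 cm; 1.1 y 7.10 z 11.59 cm; 1.2 y 8.29 z 12.12 cm; 1.3 y 9.52 z 12.53 cm; 1.4 y 10.79 z 12.81 cm; 1.5 y 12.08 z 12.97 cm; 1.6 y 13.38 z 12.99 cm;
```

```bash
python3 -m creep '[[0,0.06,1.3,0,0,0,1],[0,0.2,1.28,0,0,0,1],[0,0.32,1.26,0,0,0,1],[0,0.45,1.22,0,0,0,1]]' 40
python3 st.py .49 -.285 .1189 -90.4
```

```text
t: 43.8
ee_pos: [0.4907, -0.2849, 0.1208]
orientation: [1.0, -0.003, -0.0, -0.0]
force: [4.3, 0.3, -8.6]
width: 0.0125
t 43.8 tcp [ 0.4907 -0.2849  0.1208] jaw -90.39 tiltz [-0.0007  0.0005] w 0.0125 F [ 4.3  0.3 -8.6] j1 0.02 j7 -0.52
go cm [-0.07 -0.01 -0.19] rotvec [-0.0005 -0.0007 -0.0001] yaw deg -0.0 rows>= 1.0
```

```bash
python3 -m creep '[[0,0.56,1.1,0,0,0,1],[0,0.68,1.08,0,0,0,1],[0,0.79,1.03,0,0,0,1],[0,0.88,0.96,0,0,0,1]]' 40
python3 st.py .49 -.2555 .1616 -90.4
python3 - <<'E'
from h import *
s=snapshot("scene"); crop(s,130,180,200,180,4,"s20.png")
E
```

```text
t: 44.2
ee_pos: [0.4912, -0.2541, 0.1681]
orientation: [1.0, -0.004, 0.001, 0.0]
force: [3.0, 1.3, -5.5]
width: 0.0128
t 44.2 tcp [ 0.4912 -0.2541  0.1681] jaw -90.43 tiltz [ 0.0025 -0.001 ] w 0.0128 F [ 3.   1.3 -5.5] j1 -0.10 j7 -0.61
go cm [-0.12 -0.14 -0.65] rotvec [0.001  0.0025 0.0005] yaw deg 0.0 rows>= 1.0
```

View pics/s20.png

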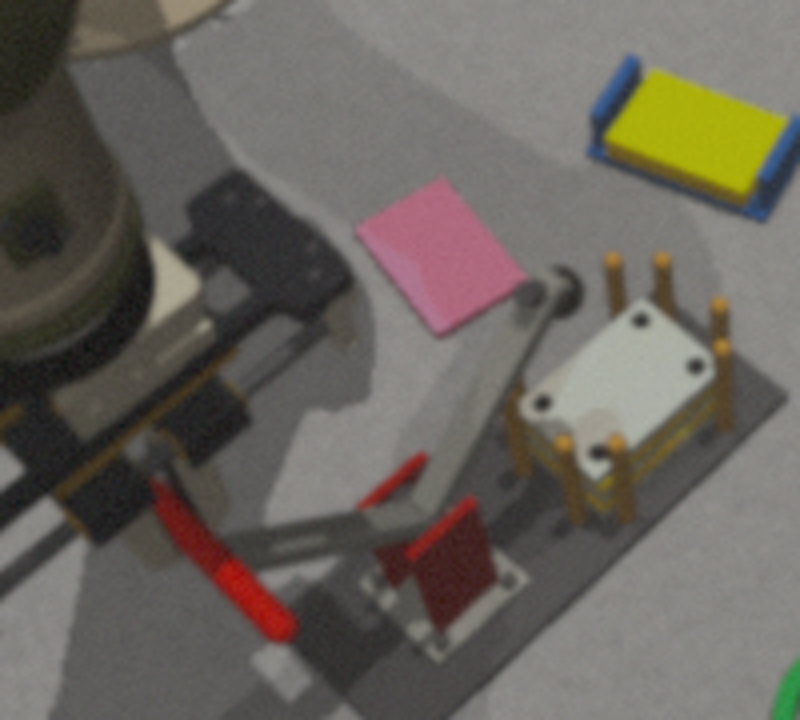

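```bash
python3 -m creep '[[0,0.95,0.6,0,0,0,1],[0,1.06,0.66,0,0,0,1],[0,1.12,0.6,0,0,0,1],[0,1.19,0.48,0,0,0,1]]' 40
python3 st.py .49 -.212 .1895 -90.4
```

```text
t: 44.65
ee_pos: [0.4918, -0.2114, 0.1974]
orientation: [1.0, -0.004, 0.004, 0.002]
force: [2.1, 0.6, 1.1]
width: 0.0126
t 44.6 tcp [ 0.4918 -0.2114  0.1974] jaw -90.51 tiltz [ 0.0089 -0.0046] w 0.0126 F [2.1 0.6 1.1] j1 -0.22 j7 -0.72
go cm [-0.18 -0.06 -0.79] rotvec [0.0046 0.0089 0.0019] yaw deg 0.1 rows>= 1.0
```

```bash
python3 -m creep '[[0,1.23,0.2,0.004,0.008,0,1],[0,1.27,0.1,0,0,0,1],[0,1.25,0,0,0,0,1],[0,0.6,0,0,0,0,1],[0,0,0,0,0,0,1]]' 40
python3 st.py .49 -.16 .197 -90.4
python3 - <<'E'
from h import *
s=snapshot("scene"); crop(s,150,160,200,180,4,"s21.png")
E
```

```text
t: 45.15
ee_pos: [0.4923, -0.1626, 0.204]
orientation: [1.0, -0.003, 0.002, -0.002]
force: [1.6, 4.0, 1.0]
width: 0.0127
t 45.1 tcp [ 0.4923 -0.1626  0.204 ] jaw -90.33 tiltz [0.0041 0.0034] w 0.0127 F [1.6 4.  1. ] j1 -0.33 j7 -0.80
go cm [-0.23  0.26 -0.7 ] rotvec [-0.0034  0.0041 -0.0012] yaw deg -0.1 rows>= 1.0
```

View pics/s21.png

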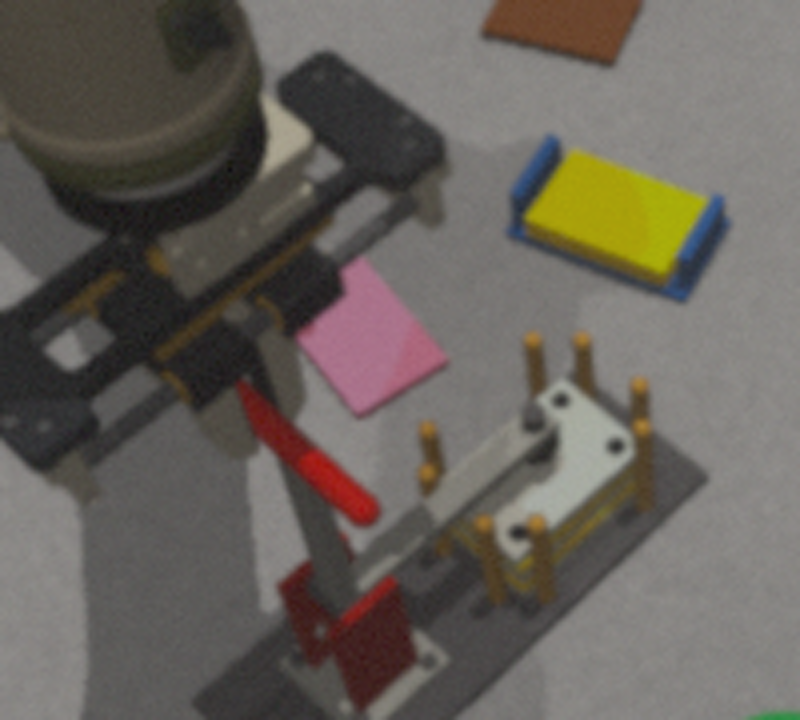

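```bash
python3 -m creep '[[-0.1,0.4,-0.3,-0.003,0.004,0,1],[0,0.2,0,0,0,0,1],[0,0,0,0,0,0,3],[0,0,0,0,0,0,5],[0,0,0,0,0,0,6],[0,0,0,0,0,0,6],[0,0,0,0,0,0,6],[0,0,0,0,0,0,6]]' 40
python3 st.py .49 -.156 .197 -90.4
python3 -m creep '[[0,0,0,0,0,0,6],[0,0,0,0,0,0,6],[0,0,0,0,0,0,6],[0,0,0,0,0,0,6],[0,0,0,0,0,0,6],[0,0,0,0,0,0,6],[0,0,0,0,0,0,6],[0,0,0,0,0,0,6],[0,0,0,0,0,0,6],[0,0,0,0,0,0,6],[0,0,0,0,0,0,6],[0,0,0,0,0,0,6]]'
python3 st.py .49 -.156 .197 -90.4
python3 - <<'E'
from h import *
s=snapshot("scene"); crop(s,150,160,200,180,4,"s22.png")
s=snapshot("top"); crop(s,300,180,160,120,5,"t22.png")
E
```

```text
t: 46.0
ee_pos: [0.4908, -0.1575, 0.203]
orientation: [1.0, -0.004, 0.0, -0.001]
force: [0.8, 0.4, -0.2]
width: 0.0563
t 46.0 tcp [ 0.4908 -0.1575  0.203 ] jaw -90.47 tiltz [0.0005 0.0027] w 0.0563 F [ 0.8  0.4 -0.2] j1 -0.34 j7 -0.82
go cm [-0.08  0.15 -0.6 ] rotvec [-0.0027  0.0005  0.0013] yaw deg 0.1 rows>= 1.0
t: 47.2
ee_pos: [0.4907, -0.1577, 0.203]
orientation: [1.0, -0.004, 0.0, -0.001]
force: [0.5, -0.1, -0.1]
width: 0.0597
t 47.2 tcp [ 0.4907 -0.1577  0.203 ] jaw -90.48 tiltz [0.0005 0.0026] w 0.0597 F [ 0.5 -0.1 -0.1] j1 -0.34 j7 -0.82
go cm [-0.07  0.17 -0.6 ] rotvec [-0.0026  0.0005  0.0014] yaw deg 0.1 rows>= 1.0
```

View pics/s22.png

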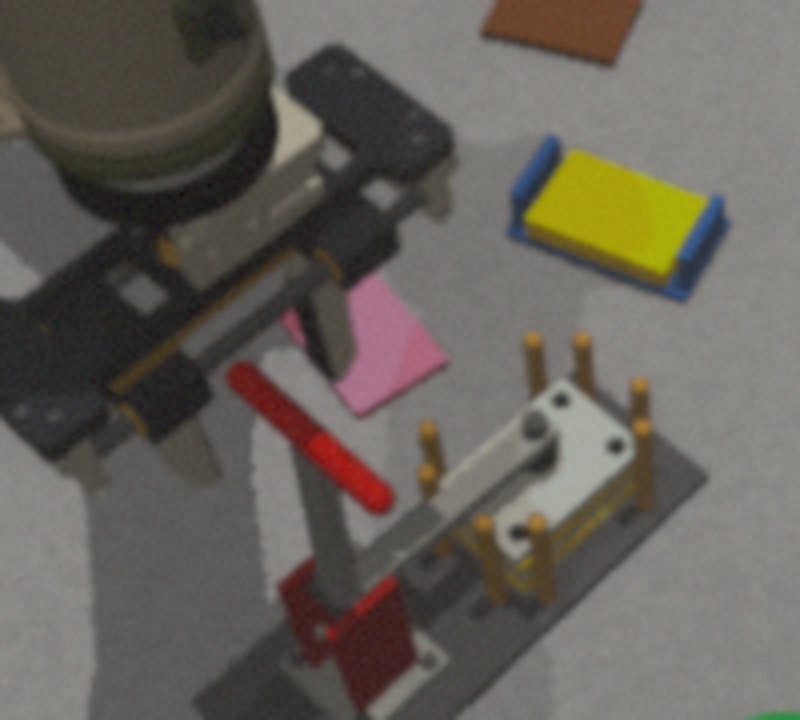

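View pics/t22.png

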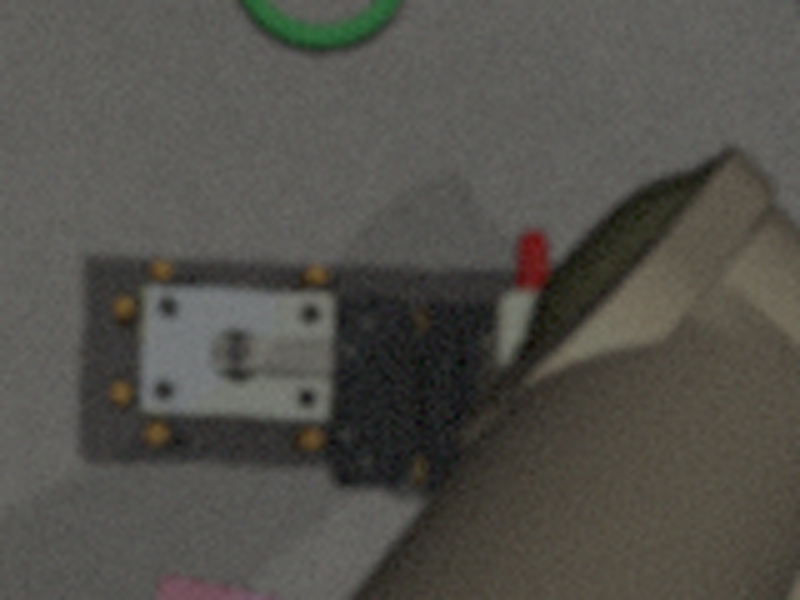

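```bash
for i in 1 2; do python3 -m creep '[[0,0,0,0,0,0,6],[0,0,0,0,0,0,6],[0,0,0,0,0,0,6],[0,0,0,0,0,0,6],[0,0,0,0,0,0,6],[0,0,0,0,0,0,6],[0,0,0,0,0,0,6],[0,0,0,0,0,0,6],[0,0,0,0,0,0,6],[0,0,0,0,0,0,6],[0,0,0,0,0,0,6],[0,0,0,0,0,0,6]]' >/dev/null; done
python3 st.py .49 -.156 .197 -90.4
python3 - <<'E'
from h import *
s=snapshot("top"); print(onz(s,[(300+533/5,180+260/5)],.216).round(4))
s=snapshot("scene"); print(onz(s,[(150+313/4,160+440/4),(150+240/4,160+376/4),(150+382/4,160+500/4)],.216).round(4))
E
```

```text
t 49.7 tcp [ 0.4907 -0.1577  0.203 ] jaw -90.48 tiltz [0.0004 0.0026] w 0.0599 F [ 0.  -0.2 -0.2] j1 -0.34 j7 -0.82
go cm [-0.07  0.17 -0.6 ] rotvec [-0.0026  0.0004  0.0014] yaw deg 0.1 rows>= 1.0
[[ 0.5533 -0.1574  0.216 ]]
[[ 0.5223 -0.1553  0.216 ]
 [ 0.4768 -0.1554  0.216 ]
 [ 0.5631 -0.1552  0.216 ]]
```

```bash
python3 -m creep '[[-0.05,0.15,-0.6,-0.002,0,0.001,6],[0,0,0,0,0,0,6],[0,0,0,0,0,0,3],[0,0,0,0,0,0,1],[0,0,0,0,0,0,1],[0,0,0,0,0,0,1],[0,0,0,0,0,0,1],[0,0,0,0,0,0,1]]' 40
python3 st.py .49 -.156 .197 -90.4
python3 -m creep '[[0,-0.6,0.05,0,0,0,1],[0,-1.2,0,0,0,0,1],[0,-1.29,-0.16,0,0,0,1],[0,-1.27,-0.28,0,0,0,1]]' 40
python3 st.py .49 -.2 .192 -90.4
```

```text
t: 50.6
ee_pos: [0.4902, -0.1561, 0.1964]
orientation: [1.0, -0.004, 0.0, -0.0]
force: [0.5, 0.9, -0.1]
width: 0.0166
t 50.6 tcp [ 0.4902 -0.1561  0.1964] jaw -90.42 tiltz [0.0003 0.0003] w 0.0166 F [ 0.5  0.9 -0.1] j1 -0.34 j7 -0.81
go cm [-0.02  0.01  0.06] rotvec [-0.0003  0.0003  0.0004] yaw deg 0.0 rows>= 1.0
t: 51.0
ee_pos: [0.4895, -0.1899, 0.193]
orientation: [1.0, 0.0, -0.002, -0.009]
force: [-3.0, 8.0, 14.0]
width: 0.0132
t 51.0 tcp [ 0.4895 -0.1899  0.193 ] jaw -89.98 tiltz [-0.0044  0.0185] w 0.0132 F [-3.  8. 14.] j1 -0.24 j7 -0.73
go cm [ 0.05 -1.01 -0.1 ] rotvec [-0.0186 -0.0043 -0.0074] yaw deg -0.4 rows>= 1.0
```

```bash
python3 -m creep '[[0,-1.25,-0.33,-0.01,-0.003,-0.004,1],[0,-1.22,-0.47,-0.005,0,0,1],[0,-1.17,-0.6,0,0,0,1],[0,-1.1,-0.7,0,0,0,1]]' 40
python3 st.py .49 -.237 .176 -90.4
```

```text
t: 51.4
ee_pos: [0.4891, -0.2335, 0.1733]
orientation: [1.0, -0.0, -0.001, -0.008]
force: [-0.6, 3.5, 5.0]
width: 0.0129
t 51.4 tcp [ 0.4891 -0.2335  0.1733] jaw -90.03 tiltz [-0.0017  0.0156] w 0.0129 F [-0.6  3.5  5. ] j1 -0.13 j7 -0.63
go cm [ 0.09 -0.35  0.27] rotvec [-0.0156 -0.0017 -0.0064] yaw deg -0.4 rows>= 1.0
```

```bash
python3 -m creep '[[0,-1.08,-0.6,-0.01,0,-0.003,1],[0,-1.02,-0.8,-0.003,0,0,1],[0,-0.95,-0.9,0,0,0,1],[0,-0.82,-1,0,0,0,1]]' 40
python3 st.py .49 -.2728 .1404 -90.4
```

```text
t: 51.8
ee_pos: [0.4883, -0.2701, 0.1386]
orientation: [1.0, -0.001, -0.002, -0.005]
force: [-1.4, 2.5, 1.6]
width: 0.0129
t 51.8 tcp [ 0.4883 -0.2701  0.1386] jaw -90.11 tiltz [-0.0036  0.0104] w 0.0129 F [-1.4  2.5  1.6] j1 -0.02 j7 -0.54
go cm [ 0.17 -0.27  0.18] rotvec [-0.0105 -0.0036 -0.0051] yaw deg -0.3 rows>= 1.0
```

```bash
python3 -m creep '[[0,-0.75,-1,-0.008,-0.003,-0.004,1],[0,-0.62,-1.12,0,0,0,1],[0,-0.5,-1.18,0,0,0,1],[0,-0.36,-1.22,0,0,0,1],[0,-0.15,-1.1,0,0,0,1]]' 40
python3 st.py .49 -.2955 .067 -90.4
```

```text
t: 52.3
ee_pos: [0.4879, -0.2945, 0.0756]
orientation: [1.0, -0.003, -0.001, -0.002]
force: [1.7, 4.5, -3.2]
width: 0.013
t 52.3 tcp [ 0.4879 -0.2945  0.0756] jaw -90.33 tiltz [-0.003  0.005] w 0.0130 F [ 1.7  4.5 -3.2] j1 0.09 j7 -0.44
go cm [ 0.21 -0.1  -0.86] rotvec [-0.005  -0.003  -0.0012] yaw deg -0.1 rows>= 1.0
```

```bash
python3 -m creep '[[0,-0.05,-0.6,-0.003,0,0,1],[0,0,-0.2,0,0,0,1],[0,0,0,0,0,0,3],[0,0,0,0,0,0,6],[0,0,0,0,0,0,6],[0,0,0,0,0,0,6],[0,0,0,0,0,0,6]]' 40
python3 st.py .49 -.2955 .067 -90.4
python3 - <<'E'
from h import *
s=snapshot("scene"); crop(s,130,180,200,180,4,"s23.png")
E
```

```text
t: 53.0
ee_pos: [0.4885, -0.2997, 0.0674]
orientation: [1.0, -0.004, -0.0, 0.003]
force: [0.2, 0.7, 0.6]
width: 0.0483
t 53.0 tcp [ 0.4885 -0.2997  0.0674] jaw -90.41 tiltz [-0.0002 -0.0055] w 0.0483 F [0.2 0.7 0.6] j1 0.10 j7 -0.43
go cm [ 0.15  0.42 -0.04] rotvec [ 0.0055 -0.0002  0.0002] yaw deg 0.0 rows>= 1.0
```

View pics/s23.png

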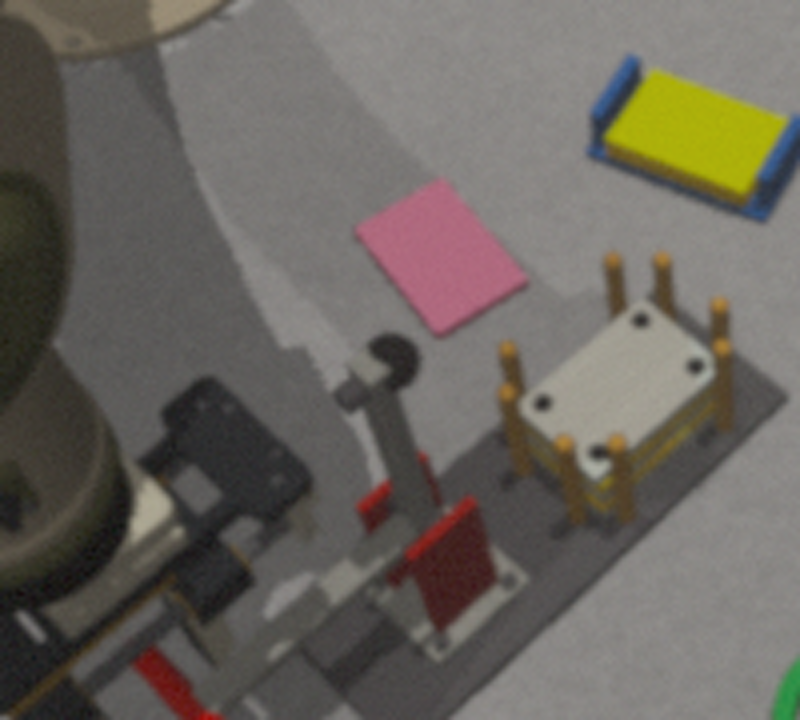

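```bash
python3 -m creep '[[0,0.3,2,0.005,0,0,7],[0,0,4,0,0,0,7],[0,0,4.5,0,0,0,8],[0,0,4.5,0,0,0,8],[0,0,3.5,0,0,0,8],[0,0,0,0,0,0,8]]'
python3 st.py .4205 .1187 .26 -73.2
python3 -m creep '[[-0.2,3,0,0,0,0.02,9.3],[-0.7,4.5,0,0,0,0.03,9.3],[-0.7,4.7,0,0,0,0.03,9.3],[-0.7,4.7,0,0,0,0.03,9.3],[-0.7,4.7,0,0,0,0.03,9.3],[-0.7,4.7,0,0,0,0.03,9.3],[-0.7,4.7,-1,0,0,0.03,9.3],[-0.7,4.7,-2,0,0,0.03,9.3],[-0.7,3,-3,0,0,0.03,9.3],[0,0,-3,0,0,0.03,9.3],[0,0,0,0,0,0,9.3]]'
python3 st.py .4205 .1187 .10 -73.2
```

```text
t: 53.65
ee_pos: [0.4862, -0.2971, 0.2583]
orientation: [1.0, -0.004, -0.002, 0.0]
force: [0.8, 0.0, 0.3]
width: 0.0799
t 53.6 tcp [ 0.4862 -0.2971  0.2583] jaw -90.51 tiltz [-0.0039 -0.0007] w 0.0799 F [0.8 0.  0.3] j1 -0.11 j7 -0.66
go cm [-6.57 41.58  0.17] rotvec [ 0.0013 -0.0038  0.3022] yaw deg 17.3 rows>= 9.0
t: 54.75
ee_pos: [0.4215, 0.1003, 0.1638]
orientation: [0.989, 0.148, -0.0, 0.002]
force: [0.2, -0.1, -0.6]
width: 0.0931
t 54.8 tcp [0.4215 0.1003 0.1638] jaw -73.03 tiltz [ 0.0001 -0.0041] w 0.0931 F [ 0.2 -0.1 -0.6] j1 -0.84 j7 -1.08
go cm [-0.1   1.84 -6.38] rotvec [ 0.0041  0.0001 -0.003 ] yaw deg -0.2 rows>= 2.0
```

```bash
python3 -m creep '[[0,1.7,-2,0.004,0,-0.003,9.3],[0,0,-2.5,0,0,0,9.3],[0,0,-1,0,0,0,9.3],[0,0,0,0,0,0,9.3],[0,0,0,0,0,0,9.3]]'
python3 st.py .4205 .1187 .06 -73.2
python3 - <<'E'
from h import *
s=snapshot("scene"); crop(s,200,120,200,150,4,"s24.png")
s=snapshot("top"); crop(s,215,210,265,130,3,"t24.png")
E
```

```text
t: 55.25
ee_pos: [0.4232, 0.1153, 0.1097]
orientation: [0.99, 0.141, 0.0, 0.0]
force: [0.3, 0.3, 0.3]
width: 0.0929
t 55.2 tcp [0.4232 0.1153 0.1097] jaw -73.76 tiltz [ 0.0008 -0.0004] w 0.0929 F [0.3 0.3 0.3] j1 -0.75 j7 -0.99
go cm [-0.27  0.34 -4.97] rotvec [0.0004 0.0008 0.0099] yaw deg 0.6 rows>= 1.0
```

View pics/s24.png

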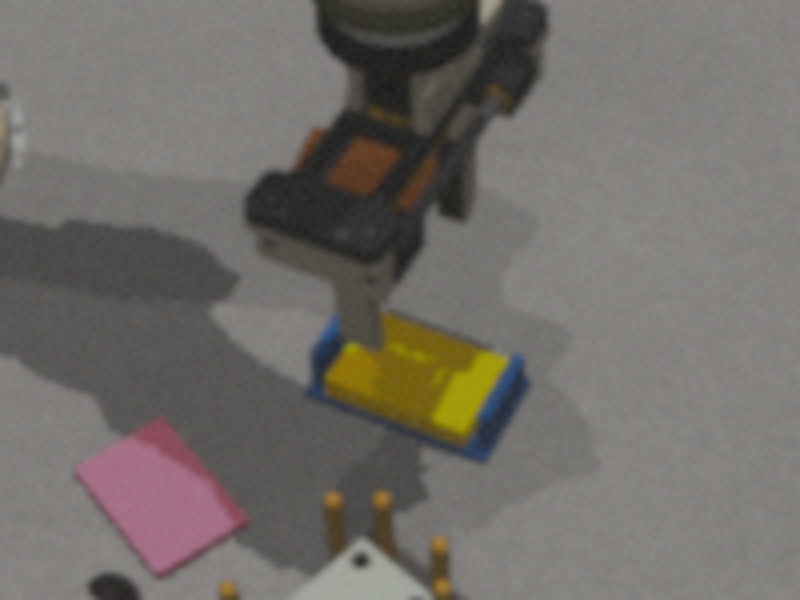

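View pics/t24.png

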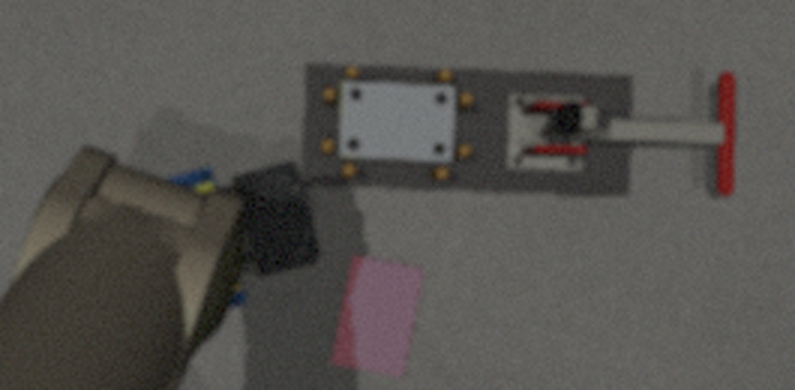

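```bash
python3 -m creep '[[-0.27,0.34,-1.5,0,0.001,0.01,9.3],[-0.05,0,-1.5,0,0,0,9.3],[-0.05,0,-1,0,0,0,9.3],[0,0,0,0,0,0,9.3],[0,0,0,0,0,0,9.3]]'
python3 st.py .4205 .1187 .0165 -73.2
```

```text
t: 55.85
ee_pos: [0.4223, 0.1198, 0.0731]
orientation: [0.989, 0.146, 0.004, -0.001]
force: [0.1, 0.8, -0.1]
width: 0.0929
t 55.9 tcp [0.4223 0.1198 0.0731] jaw -73.19 tiltz [0.0081 0.0033] w 0.0929 F [ 0.1  0.8 -0.1] j1 -0.65 j7 -0.91
go cm [-0.18 -0.11 -5.66] rotvec [-0.0033  0.0081 -0.0001] yaw deg -0.0 rows>= 2.0
```

```bash
python3 -m creep '[[-0.18,-0.1,-1.5,-0.003,0.008,0,9.3],[-0.05,0,-1.2,0,0.001,0,9.3],[-0.05,0,-1,0,0.001,0,9.3],[0,0,0,0,0,0,9.3],[0,0,0,0,0,0,9.3]]'
python3 st.py .4205 .1187 .0165 -73.2
```

```text
t: 56.35
ee_pos: [0.4222, 0.1196, 0.0391]
orientation: [0.989, 0.146, 0.002, -0.001]
force: [0.4, -0.7, 1.3]
width: 0.0931
t 56.4 tcp [0.4222 0.1196 0.0391] jaw -73.19 tiltz [0.0045 0.0024] w 0.0931 F [ 0.4 -0.7  1.3] j1 -0.56 j7 -0.86
go cm [-0.17 -0.09 -2.26] rotvec [-0.0024  0.0045 -0.0002] yaw deg -0.0 rows>= 1.0
```

```bash
python3 -m creep '[[-0.18,-0.1,-1,-0.002,0.004,0,9.3],[-0.04,0,-0.7,0,0.001,0,9.3],[0,0,-0.3,0,0,0,9.3],[0,0,0,0,0,0,9.3],[0,0,0,0,0,0,9.3]]'
python3 st.py .4205 .1187 .0165 -73.2
```

```text
t: 56.85
ee_pos: [0.4216, 0.1194, 0.0211]
orientation: [0.989, 0.146, 0.002, -0.001]
force: [0.6, -0.0, 0.4]
width: 0.0934
t 56.9 tcp [0.4216 0.1194 0.0211] jaw -73.16 tiltz [0.0036 0.0017] w 0.0934 F [ 0.6 -0.   0.4] j1 -0.51 j7 -0.81
go cm [-0.11 -0.07 -0.46] rotvec [-0.0017  0.0036 -0.0008] yaw deg -0.0 rows>= 1.0
```

```bash
python3 -m creep '[[-0.15,-0.07,-0.42,-0.002,0.004,0,9.3],[0,0,0,0,0,0,9.3],[0,0,0,0,0,0,9.3]]'
python3 st.py .4205 .1187 .0165 -73.2
```

```text
t: 57.15
ee_pos: [0.4202, 0.1187, 0.017]
orientation: [0.989, 0.147, -0.0, 0.0]
force: [-0.3, -0.7, -0.0]
width: 0.0932
t 57.1 tcp [0.4202 0.1187 0.017 ] jaw -73.15 tiltz [-0.0001 -0.0003] w 0.0932 F [-0.3 -0.7 -0. ] j1 -0.51 j7 -0.80
go cm [ 0.03 -0.   -0.05] rotvec [ 0.0003 -0.0001 -0.0009] yaw deg -0.1 rows>= 1.0
```

```bash
python3 -m creep '[[0,0,0,0,0,0,7.5],[0,0,0,0,0,0,6.5],[0,0,0,0,0,0,5],[0,0,0,0,0,0,5],[0,0,0,0,0,0,5],[0,0,0,0,0,0,5]]' 20
python3 st.py .4205 .1187 .0165 -73.2
python3 -m creep '[[0,0,1.5,0,0,0,5],[0,0,3.5,0,0,0,5],[0,0,4,0,0,0.1,5],[0,0,2.5,0,0,0.14,5],[1,-1.5,0,0,0,0.145,5],[1.5,-2,0,0,0,0.145,5],[1.5,-2.5,0,0,0,0.145,5],[1.5,-2.5,0,0,0,0.145,5],[1.5,-2.5,0,0,0,0.145,5],[1.5,-2.5,0,0,0,0.145,5],[1,-2,0,0,0,0.1,5],[0,0,0,0,0,0,5]]'
python3 st.py .5206 -.043 .12 -0.4
```

```text
t: 57.75
ee_pos: [0.4202, 0.1188, 0.0172]
orientation: [0.989, 0.147, -0.0, 0.0]
force: [0.3, 0.2, -0.3]
width: 0.0592
t 57.8 tcp [0.4202 0.1188 0.0172] jaw -73.15 tiltz [ 0.     -0.0002] w 0.0592 F [ 0.3  0.2 -0.3] j1 -0.51 j7 -0.80
go cm [ 0.03 -0.01 -0.07] rotvec [ 0.0002  0.     -0.0009] yaw deg -0.1 rows>= 1.0
t: 58.95
ee_pos: [0.5158, -0.0412, 0.1364]
orientation: [0.718, 0.696, -0.001, 0.003]
force: [-0.6, 0.5, -1.5]
width: 0.0598
t 59.0 tcp [ 0.5158 -0.0412  0.1364] jaw -1.72 tiltz [ 0.0034 -0.006 ] w 0.0598 F [-0.6  0.5 -1.5] j1 -0.20 j7 0.16
go cm [ 0.48 -0.18 -1.64] rotvec [0.0059 0.0034 0.0231] yaw deg 1.3 rows>= 1.0
```

```bash
python3 -m creep '[[0.45,-0.1,-0.8,0.006,0.003,0.022,5],[0,0,0,0,0,0,5],[0,0,0,0,0,0,5]]'
python3 st.py .5206 -.043 .12 -0.4
python3 - <<'E'
from h import *
s=snapshot("scene"); crop(s,220,190,120,110,6,"s25.png")
E
```

```text
t: 59.25
ee_pos: [0.5187, -0.0414, 0.128]
orientation: [0.712, 0.702, -0.0, -0.001]
force: [-0.2, 0.4, -0.0]
width: 0.0594
t 59.2 tcp [ 0.5187 -0.0414  0.128 ] jaw -0.82 tiltz [-0.0016  0.0012] w 0.0594 F [-0.2  0.4 -0. ] j1 -0.18 j7 0.18
go cm [ 0.19 -0.16 -0.8 ] rotvec [-0.0012 -0.0016  0.0073] yaw deg 0.4 rows>= 1.0
```

View pics/s25.png

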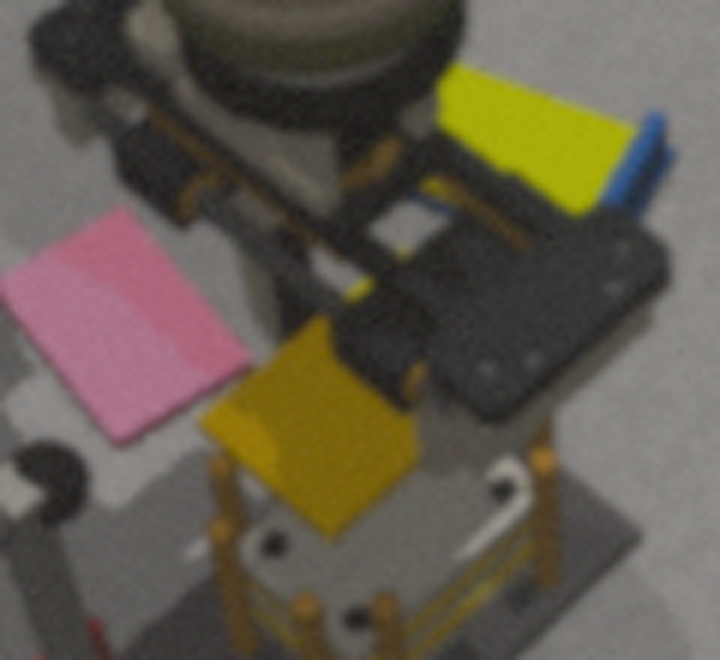

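```bash
python3 - <<'E'
from h import *
s=snapshot("scene")
a=onz(s,np.array([(203,424),(331,536)])/6+[220,190],.1303)[:,:2]
print(a,a.mean(0)+[0,.045])
E
python3 -m creep '[[0.18,-0.08,-1.3,-0.001,-0.001,0.007,5],[0,0,0,0,0,0,5],[0,0,0,0,0,0,5]]'
python3 st.py .5206 -.042 .12 -0.4
```

```text
[[ 0.49216838 -0.08513603]
 [ 0.54963445 -0.0864126 ]] [ 0.52090142 -0.04077432]
t: 59.65
ee_pos: [0.5204, -0.0405, 0.1144]
orientation: [0.709, 0.706, 0.0, -0.0]
force: [-0.4, 1.5, -0.3]
width: 0.0597
t 59.6 tcp [ 0.5204 -0.0405  0.1144] jaw -0.24 tiltz [0.0001 0.0001] w 0.0597 F [-0.4  1.5 -0.3] j1 -0.17 j7 0.20
go cm [ 0.02 -0.15  0.56] rotvec [-0.0001  0.0001 -0.0028] yaw deg -0.2 rows>= 1.0
```

```bash
python3 -m creep '[[0.02,-0.07,-1,0,0,-0.003,5],[0,0,0,0,0,0,5],[0,0,0,0,0,0,5],[0,0,-0.6,0,0,0,5],[0,0,-0.6,0,0,0,5],[0,0,-0.6,0,0,0,5],[0,0,0,0,0,0,5],[0,0,0,0,0,0,5]]'
python3 st.py .5206 -.041 .058 -0.4
```

```text
t: 60.45
ee_pos: [0.5204, -0.0412, 0.0834]
orientation: [0.71, 0.704, -0.0, -0.0]
force: [-0.3, 0.2, 0.3]
width: 0.0593
t 60.5 tcp [ 0.5204 -0.0412  0.0834] jaw -0.45 tiltz [-0.0008  0.0001] w 0.0593 F [-0.3  0.2  0.3] j1 -0.15 j7 0.21
go cm [ 0.02  0.02 -2.54] rotvec [-0.0001 -0.0008  0.0008] yaw deg 0.0 rows>= 1.0
```

```bash
python3 -m creep '[[0.02,0,-0.9,0,0,0,5],[0,0,-0.7,0,0,0,5],[0,0,-0.5,0,0,0,5],[0,0,0,0,0,0,5],[0,0,0,0,0,0,5]]'
python3 st.py .5206 -.041 .0575 -0.4
```

```text
t: 60.95
ee_pos: [0.5206, -0.0412, 0.0604]
orientation: [0.71, 0.704, -0.0, -0.0]
force: [0.2, -0.3, -0.8]
width: 0.0596
t 61.0 tcp [ 0.5206 -0.0412  0.0604] jaw -0.45 tiltz [-0.0008  0.0001] w 0.0596 F [ 0.2 -0.3 -0.8] j1 -0.13 j7 0.22
go cm [-0.    0.02 -0.29] rotvec [-0.0001 -0.0008  0.0008] yaw deg 0.0 rows>= 1.0
```

```bash
python3 -m creep '[[0,0,-0.28,0,0,0,5],[0,0,0,0,0,0,5],[0,0,0,0,0,0,6.5],[0,0,0,0,0,0,8],[0,0,0,0,0,0,8],[0,0,0,0,0,0,8]]'
python3 st.py .5206 -.041 .0575 -0.4
python3 -m creep '[[0,0,2,0,0,0,8],[0,0,4,0,0,0,8],[0,0,4.5,0,0,0,8],[-0.5,3,4.5,0,0,0,8],[-0.5,4.5,1,0,0,0,8],[-0.5,4.5,0,0,0,0,8],[0,4.5,0,0,0,0,8],[0,4.5,0,0,0,0,8],[0,4.5,0,0,0,0,8],[0,4.5,0,0,0,0,8],[0,3,0,0,0,0,8],[0,0,0,0,0,0,8]]'
python3 st.py .45 .3 .25 -0.4
python3 - <<'E'
from h import *
s=snapshot("top"); crop(s,215,210,265,130,3,"t26.png")
s=snapshot("scene"); crop(s,130,130,250,220,3,"s26.png")
E
```

```text
t: 61.55
ee_pos: [0.5211, -0.0413, 0.0581]
orientation: [0.71, 0.704, 0.0, 0.0]
force: [0.5, -0.2, 0.4]
width: 0.0793
t 61.5 tcp [ 0.5211 -0.0413  0.0581] jaw -0.45 tiltz [0.0006 0.0001] w 0.0793 F [ 0.5 -0.2  0.4] j1 -0.13 j7 0.22
go cm [-0.05  0.03 -0.06] rotvec [-0.0001  0.0006  0.0009] yaw deg 0.1 rows>= 1.0
t: 62.75
ee_pos: [0.5026, 0.2981, 0.223]
orientation: [0.712, 0.702, 0.003, -0.0]
force: [-0.3, 0.0, -0.4]
width: 0.08
t 62.8 tcp [0.5026 0.2981 0.223 ] jaw -0.77 tiltz [0.0046 0.005 ] w 0.0800 F [-0.3  0.  -0.4] j1 -0.82 j7 -0.48
go cm [-5.26  0.19  2.7 ] rotvec [-0.005   0.0046  0.0064] yaw deg 0.4 rows>= 2.0
```

View pics/t26.png

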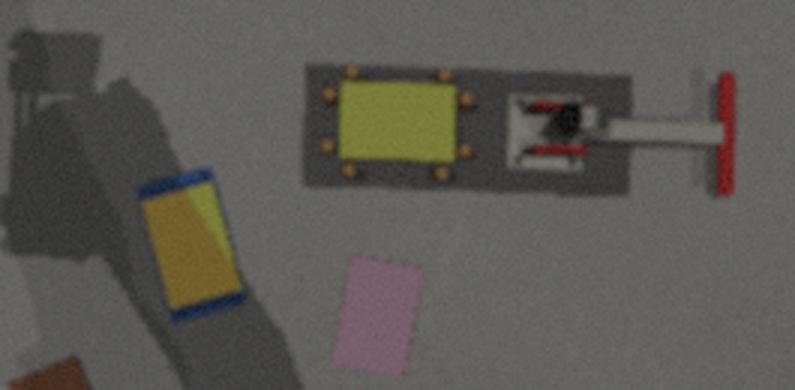

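View pics/s26.png

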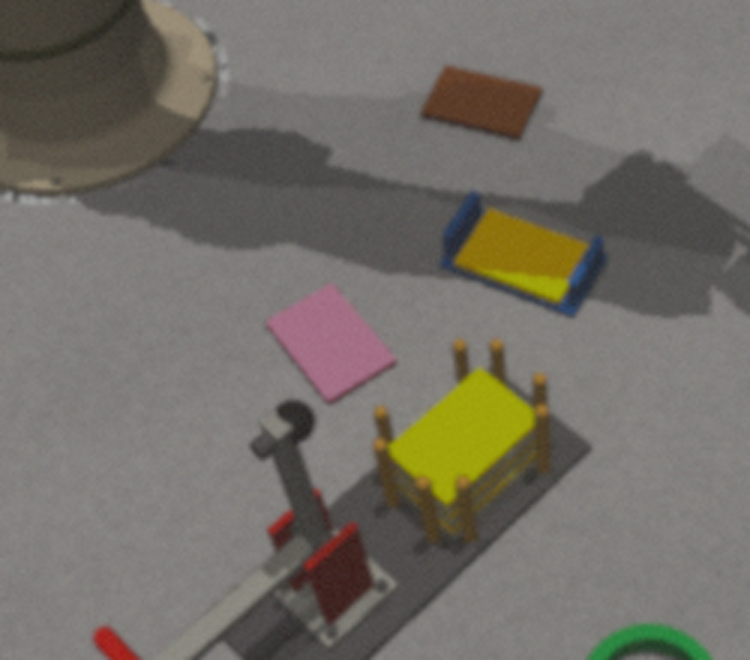

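Run:
```python
from h import *
s=snapshot("top");H,S,V=hsvof(s)
m=(H>15)&(H<36)&(S>95)&(V>60); m[:200]=0
for b in blobs(s,m,.062,300): print('Ynest',np.round(b[:5],4),b[5].round())
for b in blobs(s,m,.014,300): print('Ytray',np.round(b[:5],4),b[5].round())
for b in blobs(s,((H<6)|(H>174))&(S>150)&(V>70),.092,40): print('R',np.round(b[:5],4),b[5].round())
cv2.imwrite("pics/t27.png",s["image"][:,:,::-1])
```

```text
Ynest [ 0.4205  0.1161 86.2976 57.6897 17.9632] [278. 291.]
Ynest [ 5.195000e-01 -4.190000e-02  1.156027e+02  8.291970e+01  8.961670e+01] [347. 251.]
Ytray [ 0.4193  0.12   89.6901 59.9576 17.9632] [278. 291.]
Ytray [ 5.222000e-01 -4.430000e-02  1.201472e+02  8.617940e+01  8.961680e+01] [347. 251.]
R [ 5.17300e-01 -2.92900e-01  8.79346e+01  9.28080e+00  8.54000e-02] [457. 254.]
R [  1.0403   0.3814 217.9945 158.9968 -89.1555] [177.  26.]
```

View pics/t27.png

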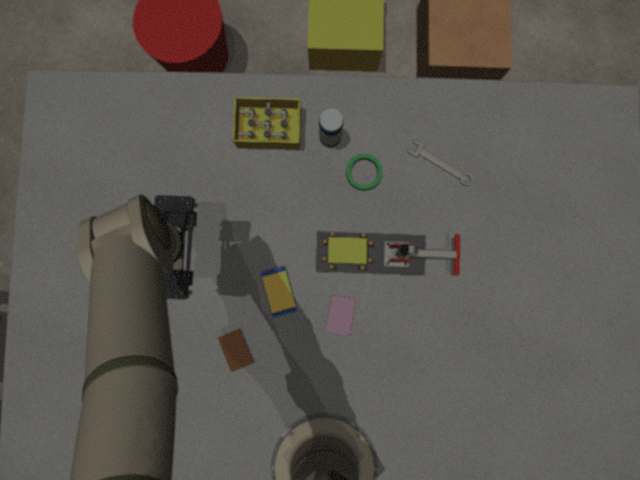

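```bash
python3 -m creep '[[0,0,0,0,0,0,8],[0,0,0,0,0,0,8],[0,0,0,0,0,0,8]]'; python3 -c "from cell import sign_off; print(sign_off())"
```

```text
t: 63.2
ee_pos: [0.5042, 0.2874, 0.2236]
orientation: [0.716, 0.698, 0.002, 0.001]
force: [0.0, -0.5, -0.3]
width: 0.0798
the job is handed in; nothing more can be done
None
```

The job is done and handed in at about 63 s of the 210 s allowed; sign-off reports no verdict.

**What I did:** There were three plates. I stacked them in the nest with one yellow sheet between each two. I then swung the clamp shut by its red bar, released it and left it shut for just over 4 s. After that I swung it fully open and laid the third sheet on top as a cover. The fourth sheet is still in the blue holder.

**Last checks (camera pictures):**
- **Pack:** the cover sheet lies flat and square between the posts, and no plate is left on the bench. Its measured centre is about (0.520, -0.042), against a bed centre of (0.520, -0.041). That colour blob also took in the brass posts, so treat it as approximate.
- **Clamp:** while shut, the bar stood where the angle would be about 1.64, the reading given for three plates. The pictures showed the foot on the bare top plate. I had no direct reading of the joint angle or the foot's force. It now stands open, with the bar back within 2 mm of its starting place.
- **Spare sheet:** its centre reads about 2 mm from the holder's.
- **Bystanders:** the tape roll, spray can, wrench and the brown and pink look-alikes appear unmoved. The gripper is well clear and touching nothing.

**Disagreements:** the two cameras differed by 1 to 3 mm along the nest's length, so I aimed between them; every part went in without noticeable force. I saw no plate knocked aside during the run.

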